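# Wind down the board press in the lamp hall

## Robot

A 6-joint arm with a two-finger parallel gripper is mounted at the origin on the work surface. World frame = base frame: x ahead of the robot, y to its left, z up, the work surface at z = 0. Lengths are in mm, angles in rad, forces in N, time in s.
With the tool pointing down it reaches from about 400 to 825 mm from the base axis. Payload 7 kg.
Tool frame: the origin (TCP) lies at the very end of the fingers, on their centre line; the grasp point (between the pads) lies 19 mm behind it; z points along the fingers, y is the line along which they close (so a half turn about z gives the same grasp; the last joint's range is limited). The gripper opens to 88 mm and grips with 3 to 60 N. Pads are 19 mm wide; open, the fingers measure 130 mm over their backs; the gripper's body (78 mm by 193 mm) begins 47 mm behind the grasp point.
Start: joints at [-1.02, 0.359, 0.012, 0, -1.224, -0.288], TCP at [175.329, -651.809, 226.561] pointing down, gripper open.
Joint ranges: [-3.07, 3.07], [-1.43, 2.12], [-1.02, 1.25], [-3.03, 1.67], [-3.05, -0], [-3.03, 3.03]. Speed limits (rad/s): [2.39, 2.39, 3.01, 3.14, 3.14, 3.14].

## Interface

Orientations are given as [roll, pitch, yaw] about the fixed x, y, z axes, in that order (R = Rz(yaw) Ry(pitch) Rx(roll)).
In Python, from plant import manip gives the robot as it stands.
- The arm moves only by the tool apply_moves, never from a script. Its argument "motion" is a list of rows, each an object of numbers: "x", "y", "z": the shift along the world's x, y, z in m; "ax", "ay", "az": the turn, a rotation vector about the world's x, y, z in rad; "hand": the closure, from -1 (fully open) to 1 (shut). A call has exactly 8 rows; each row is the pose to reach, as a shift and turn from the pose commanded when the call began; what a row does not reach only later rows make up. A row lasts 1/12 s, in which the tool goes at most 41.7 mm and 7.16 degrees, less where a joint would pass 70% of its speed; a pose out of reach is approached as far as the arm can. A call with a gripper value outside its range is refused whole. The fingers move at their own pace and stop on an object; "grip_force" is the grip in N (left out, the last holds). Time passes only in rows, so rows that repeat a pose let the fingers close, or fill a call up. It gives the time, the measured TCP pose, the force, the opening and the grip force at its end, in the units of the state.
- manip.observe(): the state, without advancing time (a new reading comes with each control period).
- manip.read_camera(name): name is "scene" or "top" or "wrist"; returns a dict with "frame" (480x640x3 uint8, blue, green, red), "depth" (480x640 float32, mm along the optical axis (not along the pixel's ray), 0 where there is no reading), "fx", "fy", "cx", "cy" (pixels), "R" (3x3) and "t" (3): a world point X has camera coordinates R X + t. Camera axes: x right, y down, z forward; pixel columns grow to the right and rows downward; lengths in mm; the calibration is good to about 2 mm. A picture is of the moment at which its call begins.
- manip.hand_in(): hands the job in; it is judged then, once.
The state is a dict: "time_s": time; "qpos": joint angles; "joint_vel": joint speeds; "tau": joint torques, N m; "ee_pos": TCP position; "tcp_rot": TCP orientation; "ft_force": force on the tool from outside, world axes, zero at the start; "wrist_torque": the same for the moment, N m; "gripper_width": finger opening in mm; "finger_force": force on a finger pad.
Only numpy, scipy, OpenCV 4.12 (cv2) and the standard library are available. Lean on these libraries where they do the work, as an engineer would, in place of code of your own. Each camera call takes 0.05 s, during which the arm holds its last target. There are 200 camera calls.

## Task

A brass lamp has been left standing on the deck of the green screw press, in the way of its red-pegged wheel: first take it off and stand it upright on the round red mat, without letting the wheel hit it. Then wind the wheel clockwise (seen from above) by its pegs, peg after peg, as many turns as it takes for the press plate to come down and clamp the stack of boards firmly, so that the wheel goes tight, and let go. Do not move the board stacks or disturb the bottle, the bowl or the matchbox.

Things in the scene. Friction and masses are not known exactly. Their poses are not given: they have to be found in the camera images.
- press: Green fixed screw press, 270 mm wide (y). Origin on the table under the wheel's axis; x away from the open side, which faces the robot at yaw 0; z up. Bed top 25 mm high. Flat grey deck, top 166 mm high, x -155 to +130 mm. In press axes a rigid clear guard with yellow front edge covers the wheel's far half: x +20 to +130, y -130 to +130 mm, top plate 252 to 255 mm high, closed sides and back.
- wheel: Star wheel on an upright axis; origin on the axis, 175 mm above the table. Hub 44 mm wide, to 205 mm high; 4 spokes 14 mm thick, centre line 189 mm high, each with an upright red peg 85 mm from the axis. Winds clockwise from above; pegs pass under the guard, workable from the near half. Plate falls 28 mm a turn, about 1 to 1.5 turns in all. Runs at about 3.5 N on a peg, stays where left.
- peg0 (a point): Centre of the top of a red peg: upright, 18 mm in diameter, 185 to 241 mm above the table. When the plate bears on the boards the pegs go hard to push: about 10 N on a peg then clamps firmly and the wheel holds it; a plate that only rests on the boards is not clamped.
- peg1 (a point): As peg0, the next peg, 90 degrees anticlockwise of it seen from above.
- peg2 (a point): As peg0, on the far side of the axis from it.
- peg3 (a point): As peg0, 90 degrees clockwise of it seen from above.
- platen: Steel press plate under the deck, 160 x 190 x 16 mm; origin at the centre of its underside (126 mm above the table as built, falls as the wheel is wound).
- stack_thick: Stack of seven wooden boards glued together, 120 x 150 x 70 mm, 0.7 kg, loose; origin at the centre of its underside. Either it or the thin stack lies in the press on the bed; the other waits on the plywood pallet.
- stack_thin: Stack of six wooden boards, 120 x 150 x 60 mm, 0.6 kg, loose; origin at the centre of its underside.
- lamp: Brass goblet lamp, loose, about 0.3 kg, 112 mm tall: foot 56 mm in diameter, thin stem, cup 54 mm in diameter from 62 to 112 mm above the foot (white wick 10 mm higher). Origin at the centre of its underside. It starts on the press's deck in front of the hub, between two pegs, in the path of the pegs; its cup stands higher than the pegs.
- mat: Round red mat fixed on the table, 150 mm in diameter, 3 mm thick; origin at the centre of its underside.
- oil: Amber bottle, 70 mm in diameter, 160 mm tall, loose; origin at the centre of its underside. Leave alone.
- bowl: Copper bowl, 120 mm in diameter, 55 mm tall, loose; origin at the centre of its underside. Leave alone.
- matchbox: Red box of matches, 110 x 65 x 30 mm, loose; origin at the centre of its underside. Leave alone.
Mind the look-alikes: they are no part of the job. What is meant by the lamp is not purple, and is the larger of those in its own colour. Leave any grey look-alike of the stack_thin alone.

How it is judged:
By the outcome, as a careful person would: the job done as asked, in the order asked, and still so for the second after the job is handed in, with the robot touching nothing.
It also fails if it takes over 72 s, if anything falls off the work surface, if the arm or the gripper's body presses on something with over 40 N, if the wrist force passes 120 N, or if a joint passes its speed limit or range.

## Working session

There is one attempt and no reset: what is moved stays moved. The work goes in short steps, Python scripts to look and compute and a tool call to move; the robot and the scene stay as the last step left them, time stands still between calls to the robot, and variables do not carry over. Pictures are saved under pics/ and viewed, at most 10 in all, crops included, and the job is handed in when it is done.

Besides the shell and the picture viewer there is one more tool, called after "Call:" as name([rows], argument=value, ...), one row to a line, values as JSON. apply_moves: Moves the arm, as the interface text tells. Its arguments: {"type":"object","properties":{"motion":{"type":"array"},"grip_force":{"type":"number"}},"required":["motion"]}

```bash
mkdir -p pics
cat > h.py <<'E'
import numpy as np, cv2
from plant import manip
def cam(n):
    c=manip.read_camera(n); c['R']=np.array(c['R']); c['t']=np.array(c['t']); return c
def pts(c):
    v,u=np.mgrid[0:480,0:640]; d=c['depth']
    P=np.stack([(u-c['cx'])/c['fx']*d,(v-c['cy'])/c['fy']*d,d],-1)
    return (P-c['t'])@c['R']   # world
def ray(c,u,v,z):
    d=np.array([(u-c['cx'])/c['fx'],(v-c['cy'])/c['fy'],1])@c['R']; o=-c['t']@c['R']
    return o+d*(z-o[2])/d[2]
E
python3 - <<'E'
from h import *
for n in('scene','top'):
    c=cam(n); cv2.imwrite(f'pics/{n}0.png',c['frame']); np.savez(f'{n}0.npz',**c)
    print(n,(-c['t']@c['R']).round(), c['fx'])
print(manip.observe())
E
```

```text
scene [324. 896. 959.] 483.1015749121097
top [ 347.  -54. 1188.] 469.3305369311584
{'time_s': 0.1, 'qpos': array([-1.01985727e+00,  3.59350050e-01,  1.11650874e-02, -2.79281671e-04,
       -1.22412201e+00, -2.88087553e-01]), 'joint_vel': array([ 0.0006877 , -0.00201298,  0.00328317,  0.00195999, -0.00184373,
        0.00190675]), 'tau': array([ 5.67482020e-04, -5.84165812e+01,  2.93747592e+01,  7.01534808e+00,
        1.01693082e-02, -7.68873792e-05]), 'ee_pos': array([ 175.23221342, -651.40874314,  225.70551971]), 'tcp_rot': array([ 3.14006966e+00, -1.77502908e-04, -2.87883611e+00]), 'ft_force': array([-0.16335125,  0.55889721,  0.00330844]), 'wrist_torque': array([ 0.03612996, -0.0075636 , -0.01852777]), 'finger_force': 0.0, 'gripper_width': 87.57363287435139}
```

View pics/scene0.png

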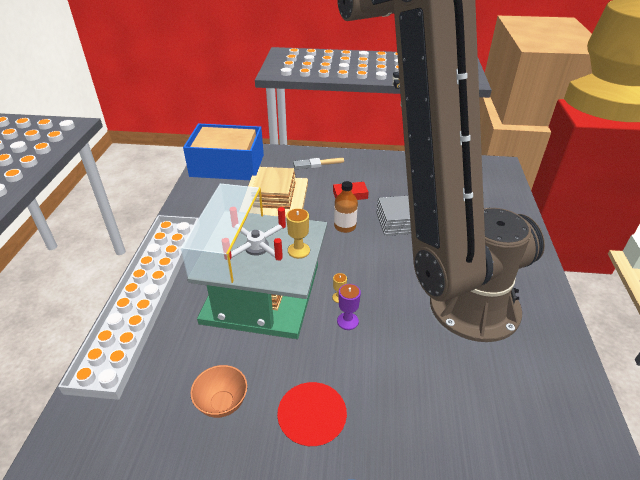

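View pics/top0.png

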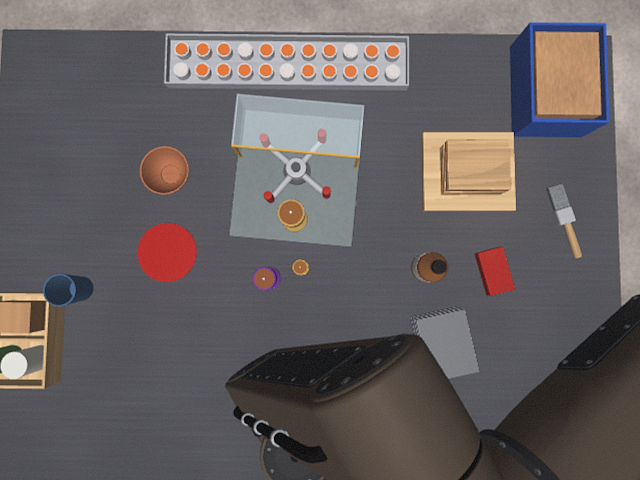

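The top view is oriented x-up, y-left. It shows three goblets: a large brass one on the deck at (291,213), a small brass one on the table at (300,267), and a purple one at (265,278). The large brass goblet on the deck fits: it isn't purple and it's the larger of the two brass ones. The near pegs are at (268,196) and (326,191), the hub at (295,169) and the mat at (167,252).

```bash
cat > m.py <<'E'
from h import *
T=dict(np.load('top0.npz'));S=dict(np.load('scene0.npz'))
a=cv2.resize(T['frame'][85:295,220:380],None,fx=2.5,fy=2.5,interpolation=2)
b=cv2.resize(S['frame'][180:340,180:370],None,fx=2,fy=2,interpolation=2)
o=np.zeros((525,800,3),np.uint8);o[:a.shape[0],:a.shape[1]]=a;o[:b.shape[0],410:410+b.shape[1]]=b
cv2.imwrite('pics/crop0.png',o)
def blobs(c,lo,hi,name,amin=25,box=None):
    h=cv2.cvtColor(c['frame'],cv2.COLOR_BGR2HSV);m=cv2.inRange(h,lo,hi)
    if box: k=np.zeros_like(m);k[box[1]:box[3],box[0]:box[2]]=1;m*=k
    P=pts(c);n,l,s,ce=cv2.connectedComponentsWithStats(m)
    for i in range(1,n):
        if s[i,4]>amin:
            q=P[(l==i)&(c['depth']>0)]
            zt=np.percentile(q[:,2],95); top=q[q[:,2]>zt-6]
            print(name,ce[i].round(1),s[i,4],'med',np.median(q,0).round(1),'ztop',zt.round(1),'topmid',((top.min(0)+top.max(0))/2).round(1),'ext',np.ptp(top,axis=0).round(0))
for n,c in(('top',T),('scene',S)):
    blobs(c,(0,170,90),(6,255,255),n+' red')
    blobs(c,(172,150,90),(180,255,255),n+' red2')
    blobs(c,(12,120,100),(28,255,255),n+' brass',60)
P=pts(T)
for u,v,r in((291,213,'lamp'),(295,169,'hub'),(264,139,'far peg'),(322,133,'farpeg')): print(r,P[v,u].round(1))
# deck corners by rays at z=166
for u,v in((237,95),(363,105),(352,246),(230,235),(234,147),(359,158)): print('corner',u,v,ray(T,u,v,166).round(0),ray(T,u,v,254).round(0))
# heights > 60 clusters listing for small things
z=P[...,2]
for nm,(x0,y0,x1,y1) in dict(lampcup=(270,190,315,235),smallb=(290,255,312,280),purple=(250,262,285,295),bottle=(408,248,450,285),bowl=(135,140,195,200),hub=(280,155,310,183)).items():
    q=P[y0:y1,x0:x1].reshape(-1,3);zt=np.percentile(q[:,2],97);t=q[q[:,2]>zt-8];print(nm,zt.round(1),((t.min(0)+t.max(0))/2).round(1),np.ptp(t,axis=0).round())
E
python3 m.py
```

```text
top red [325.8 190.4] 49 med [511.7 -54.8 240.7] ztop 243.5 topmid [512.  -54.8 241.4] ext [13. 12.  7.]
top red [267.5 195.7] 54 med [500.2  65.  240.6] ztop 243.3 topmid [500.6  64.2 240.9] ext [13. 15.  7.]
top red [166.4 252. ] 2666 med [391.6 346.1   3.1] ztop 6.8 topmid [392.  346.4   5.6] ext [146. 145.  10.]
top red [495.6 270.7] 1142 med [ 351.3 -474.6   30.3] ztop 33.9 topmid [ 352.6 -474.8   32.5] ext [116.  85.   9.]
top brass [293.8 152. ] 285 med [588.9  12.5 254.7] ztop 258.1 topmid [588.3   7.6 256.5] ext [ 23. 257.   9.]
top brass [291.9 214.9] 652 med [455.9  11.5 278.7] ztop 282.0 topmid [460.7  13.2 280.2] ext [49. 51.  8.]
top brass [428.4 271.1] 301 med [ 345.2 -287.5  111.4] ztop 125.3 topmid [ 358.6 -297.9  124.5] ext [36. 34. 10.]
top brass [300.4 267. ] 182 med [356.3   4.6  76.6] ztop 80.5 topmid [356.3   4.9  79.2] ext [33. 33.  9.]
scene red [203.1  55.2] 28181 med [ 1395.6 -2030.9   -53.4] ztop 184.1 topmid [ 1182.8 -1089.8   431.4] ext [1847. 1949.  507.]
scene red [530.9  15.6] 3078 med [ -520.3 -2029.6   203.1] ztop 257.3 topmid [ -601.3 -2026.6   261
[... 4041 characters left out ...]
]
hub [560.2  10.6 216. ]
far peg [612.3  71.5 255.7]
farpeg [625.  -45.7 258.4]
corner 237 95 [737. 146. 166.] [704. 128. 254.]
corner 363 105 [ 717. -136.  166.] [ 685. -129.  254.]
corner 352 246 [ 402. -113.  166.] [ 397. -108.  254.]
corner 230 235 [424. 154. 166.] [417. 136. 254.]
corner 234 147 [619. 150. 166.] [596. 132. 254.]
corner 359 158 [ 597. -127.  166.] [ 576. -121.  254.]
lampcup 281.7 [417.3  -7.6 731. ] [141.  93. 915.]
smallb 80.3 [357.5 -16.2 630.3] [  36.   76. 1116.]
purple 116.1 [330.2  28.3 648.3] [  50.  164. 1080.]
bottle 161.4 [ 360.5 -186.8  670.8] [  31.  266. 1035.]
bowl 55.5 [498.7 173.4 617.9] [ 303.  455. 1141.]
hub 215.3 [466.3 -13.9 697.9] [239.  80. 981.]
```

View pics/crop0.png

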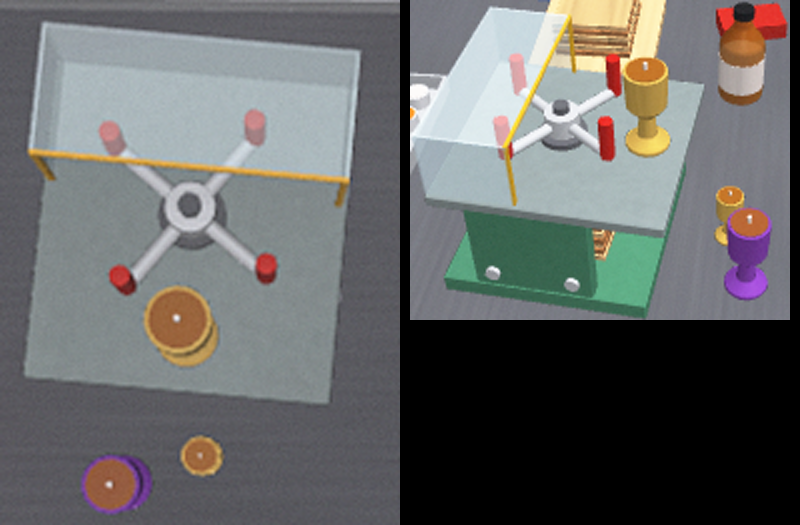

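The crop confirms that the large brass goblet on the deck is the lamp. It stands at world (461, 14.5), with its rim at z≈279 in both views. The hub is at about (566, 10.6) and the near pegs at (500, 65) and (512, -55). The mat is at (392, 347).

Call:
apply_moves([
  {"x": 0.01, "y": 0.02, "z": 0.02, "ax": 0, "ay": 0, "az": 0, "hand": -1},
  {"x": 0.03, "y": 0.05, "z": 0.05, "ax": 0, "ay": 0, "az": 0, "hand": -1},
  {"x": 0.045, "y": 0.08, "z": 0.07, "ax": 0, "ay": 0, "az": -0.05, "hand": -1},
  {"x": 0.06, "y": 0.11, "z": 0.09, "ax": 0, "ay": 0, "az": -0.1, "hand": -1},
  {"x": 0.08, "y": 0.14, "z": 0.11, "ax": 0, "ay": 0, "az": -0.15, "hand": -1},
  {"x": 0.1, "y": 0.17, "z": 0.115, "ax": 0, "ay": 0, "az": -0.2, "hand": -1},
  {"x": 0.12, "y": 0.2, "z": 0.115, "ax": 0, "ay": 0, "az": -0.263, "hand": -1},
  {"x": 0.14, "y": 0.23, "z": 0.115, "ax": 0, "ay": 0, "az": -0.263, "hand": -1},
], grip_force=15)

```text
time_s: 0.77
ee_pos: [315.9, -420.2, 342.0]
tcp_rot: [-3.141, 0.001, 3.137]
ft_force: [0.4, -0.2, -0.9]
gripper_width: 87.5
finger_force: 0.0
```

Call:
apply_moves([
  {"x": 0.02, "y": 0.033, "z": 0, "ax": 0, "ay": 0, "az": 0, "hand": -1},
  {"x": 0.04, "y": 0.066, "z": 0, "ax": 0, "ay": 0, "az": 0, "hand": -1},
  {"x": 0.06, "y": 0.1, "z": 0, "ax": 0, "ay": 0, "az": 0, "hand": -1},
  {"x": 0.08, "y": 0.133, "z": 0, "ax": 0, "ay": 0, "az": 0, "hand": -1},
  {"x": 0.1, "y": 0.166, "z": 0, "ax": 0, "ay": 0, "az": 0, "hand": -1},
  {"x": 0.11, "y": 0.2, "z": 0, "ax": 0, "ay": 0, "az": 0, "hand": -1},
  {"x": 0.12, "y": 0.235, "z": 0, "ax": 0, "ay": 0, "az": 0, "hand": -1},
  {"x": 0.13, "y": 0.27, "z": 0, "ax": 0, "ay": 0, "az": 0, "hand": -1},
])

```text
time_s: 1.43
ee_pos: [445.3, -150.0, 341.3]
tcp_rot: [3.141, -0.0, 3.141]
ft_force: [0.1, -0.8, 0.7]
gripper_width: 87.6
finger_force: 0.0
```

Call:
apply_moves([
  {"x": 0.004, "y": 0.03, "z": 0, "ax": 0, "ay": 0, "az": 0, "hand": -1},
  {"x": 0.008, "y": 0.06, "z": 0, "ax": 0, "ay": 0, "az": 0, "hand": -1},
  {"x": 0.012, "y": 0.09, "z": 0, "ax": 0, "ay": 0, "az": 0, "hand": -1},
  {"x": 0.0155, "y": 0.12, "z": 0, "ax": 0, "ay": 0, "az": 0, "hand": -1},
  {"x": 0.0155, "y": 0.145, "z": 0, "ax": 0, "ay": 0, "az": 0, "hand": -1},
  {"x": 0.0155, "y": 0.16, "z": 0, "ax": 0, "ay": 0, "az": 0, "hand": -1},
  {"x": 0.0155, "y": 0.166, "z": 0, "ax": 0, "ay": 0, "az": 0, "hand": -1},
  {"x": 0.0155, "y": 0.166, "z": 0, "ax": 0, "ay": 0, "az": 0, "hand": -1},
])

```text
time_s: 2.1
ee_pos: [460.7, 15.2, 341.3]
tcp_rot: [-3.142, -0.0, -3.14]
ft_force: [-0.7, 0.2, 0.0]
gripper_width: 88.0
finger_force: 0.0
```

Run:
```python
from h import *
c=cam('wrist');cv2.imwrite('pics/w1.png',c['frame']);P=pts(c);z=P[...,2]
h=cv2.cvtColor(c['frame'],cv2.COLOR_BGR2HSV);m=(cv2.inRange(h,(8,100,60),(28,255,255))>0)&(c['depth']>0)
q=P[m&(z>265)&(z<284)&(abs(P[...,0]-461)<60)];print(len(q),q.min(0),q.max(0),((q.min(0)+q.max(0))/2).round(1))
d=P[(abs(P[...,0]-450)<150)&(abs(z-166)<8)];print('deck',np.median(d,0).round(1))
```

```text
5144 [433.70678113 -11.49107064 265.01214147] [486.82397392  40.85852988 281.22573291] [460.3  14.7 273.1]
deck [467.3   8.1 165.4]
```

View pics/w1.png

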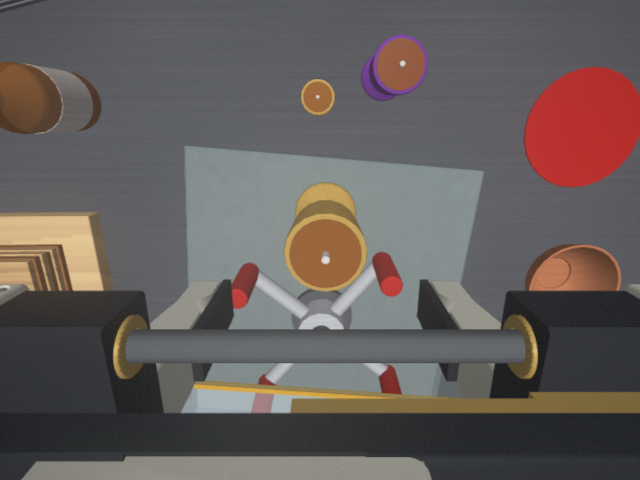

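The wrist view shows the lamp cup at (326,250), centred in y between the open fingers. The pegs at (244,283) and (388,272) are clear of the fingers' path. Next I descend, grip and lift.

Call:
apply_moves([
  {"x": 0, "y": 0, "z": -0.02, "ax": 0, "ay": 0, "az": 0, "hand": -1},
  {"x": 0, "y": 0, "z": -0.045, "ax": 0, "ay": 0, "az": 0, "hand": -1},
  {"x": 0, "y": 0, "z": -0.07, "ax": 0, "ay": 0, "az": 0, "hand": -1},
  {"x": 0, "y": 0, "z": -0.09, "ax": 0, "ay": 0, "az": 0, "hand": -1},
  {"x": 0, "y": 0, "z": -0.102, "ax": 0, "ay": 0, "az": 0, "hand": -1},
  {"x": 0, "y": 0, "z": -0.108, "ax": 0, "ay": 0, "az": 0, "hand": -1},
  {"x": 0, "y": 0, "z": -0.108, "ax": 0, "ay": 0, "az": 0, "hand": -1},
  {"x": 0, "y": 0, "z": -0.108, "ax": 0, "ay": 0, "az": 0, "hand": 0.2},
], grip_force=15)

```text
time_s: 2.82
ee_pos: [461.1, 13.6, 234.1]
tcp_rot: [-3.141, 0.0, 3.141]
ft_force: [0.1, 0.1, -0.7]
gripper_width: 84.7
finger_force: 0.0
```

Call:
apply_moves([
  {"x": 0, "y": 0, "z": 0, "ax": 0, "ay": 0, "az": 0, "hand": 1},
  {"x": 0, "y": 0, "z": 0, "ax": 0, "ay": 0, "az": 0, "hand": 1},
  {"x": 0, "y": 0, "z": 0, "ax": 0, "ay": 0, "az": 0, "hand": 1},
  {"x": 0, "y": 0, "z": 0, "ax": 0, "ay": 0, "az": 0, "hand": 1},
  {"x": 0, "y": 0, "z": 0, "ax": 0, "ay": 0, "az": 0, "hand": 1},
  {"x": 0, "y": 0, "z": 0, "ax": 0, "ay": 0, "az": 0, "hand": 1},
  {"x": 0, "y": 0, "z": 0, "ax": 0, "ay": 0, "az": 0, "hand": 1},
  {"x": 0, "y": 0, "z": 0, "ax": 0, "ay": 0, "az": 0, "hand": 1},
])

```text
time_s: 3.48
ee_pos: [461.1, 14.4, 233.9]
tcp_rot: [3.141, 0.001, -3.142]
ft_force: [0.6, 0.7, 3.2]
gripper_width: 53.8
finger_force: 15.0
```

Call:
apply_moves([
  {"x": 0, "y": 0, "z": 0.005, "ax": 0, "ay": 0, "az": 0, "hand": 1},
  {"x": 0, "y": 0, "z": 0.015, "ax": 0, "ay": 0, "az": 0, "hand": 1},
  {"x": 0, "y": 0, "z": 0.03, "ax": 0, "ay": 0, "az": 0, "hand": 1},
  {"x": 0, "y": 0, "z": 0.045, "ax": 0, "ay": 0, "az": 0, "hand": 1},
  {"x": 0, "y": 0, "z": 0.058, "ax": 0, "ay": 0, "az": 0, "hand": 1},
  {"x": 0, "y": 0, "z": 0.066, "ax": 0, "ay": 0, "az": 0, "hand": 1},
  {"x": 0, "y": 0, "z": 0.07, "ax": 0, "ay": 0, "az": 0, "hand": 1},
  {"x": 0, "y": 0, "z": 0.07, "ax": 0, "ay": 0, "az": 0, "hand": 1},
], grip_force=20)

```text
time_s: 4.15
ee_pos: [461.0, 14.2, 304.3]
tcp_rot: [3.141, 0.001, 3.141]
ft_force: [-0.3, 0.5, -2.9]
gripper_width: 54.0
finger_force: 20.0
```

Call:
apply_moves([
  {"x": -0.002, "y": 0.008, "z": 0, "ax": 0, "ay": 0, "az": 0, "hand": 1},
  {"x": -0.006, "y": 0.025, "z": 0, "ax": 0, "ay": 0, "az": 0, "hand": 1},
  {"x": -0.012, "y": 0.05, "z": 0, "ax": 0, "ay": 0, "az": 0, "hand": 1},
  {"x": -0.018, "y": 0.08, "z": 0, "ax": 0, "ay": 0, "az": 0, "hand": 1},
  {"x": -0.024, "y": 0.11, "z": 0, "ax": 0, "ay": 0, "az": 0, "hand": 1},
  {"x": -0.03, "y": 0.14, "z": 0, "ax": 0, "ay": 0, "az": 0, "hand": 1},
  {"x": -0.037, "y": 0.17, "z": 0, "ax": 0, "ay": 0, "az": 0, "hand": 1},
  {"x": -0.043, "y": 0.2, "z": 0, "ax": 0, "ay": 0, "az": 0, "hand": 1},
])

```text
time_s: 4.82
ee_pos: [416.5, 215.6, 302.7]
tcp_rot: [-3.141, -0.001, 3.141]
ft_force: [0.8, 0.3, -2.6]
gripper_width: 53.5
finger_force: 20.0
```

Call:
apply_moves([
  {"x": -0.006, "y": 0.03, "z": 0, "ax": 0, "ay": 0, "az": 0, "hand": 1},
  {"x": -0.012, "y": 0.06, "z": -0.01, "ax": 0, "ay": 0, "az": 0, "hand": 1},
  {"x": -0.018, "y": 0.085, "z": -0.025, "ax": 0, "ay": 0, "az": 0, "hand": 1},
  {"x": -0.022, "y": 0.108, "z": -0.045, "ax": 0, "ay": 0, "az": 0, "hand": 1},
  {"x": -0.025, "y": 0.122, "z": -0.07, "ax": 0, "ay": 0, "az": 0, "hand": 1},
  {"x": -0.026, "y": 0.13, "z": -0.095, "ax": 0, "ay": 0, "az": 0, "hand": 1},
  {"x": -0.026, "y": 0.132, "z": -0.12, "ax": 0, "ay": 0, "az": 0, "hand": 1},
  {"x": -0.026, "y": 0.132, "z": -0.14, "ax": 0, "ay": 0, "az": 0, "hand": 1},
])

```text
time_s: 5.48
ee_pos: [390.4, 346.2, 160.5]
tcp_rot: [-3.139, -0.002, -3.141]
ft_force: [-0.4, -0.3, -3.0]
gripper_width: 53.8
finger_force: 20.0
```

Call:
apply_moves([
  {"x": 0, "y": 0, "z": -0.02, "ax": 0, "ay": 0, "az": 0, "hand": 1},
  {"x": 0, "y": 0, "z": -0.04, "ax": 0, "ay": 0, "az": 0, "hand": 1},
  {"x": 0, "y": 0, "z": -0.057, "ax": 0, "ay": 0, "az": 0, "hand": 1},
  {"x": 0, "y": 0, "z": -0.07, "ax": 0, "ay": 0, "az": 0, "hand": 1},
  {"x": 0, "y": 0, "z": -0.078, "ax": 0, "ay": 0, "az": 0, "hand": 1},
  {"x": 0, "y": 0, "z": -0.083, "ax": 0, "ay": 0, "az": 0, "hand": 1},
  {"x": 0, "y": 0, "z": -0.086, "ax": 0, "ay": 0, "az": 0, "hand": 1},
  {"x": 0, "y": 0, "z": -0.086, "ax": 0, "ay": 0, "az": 0, "hand": 1},
])

```text
time_s: 6.15
ee_pos: [391.7, 346.1, 77.2]
tcp_rot: [-3.141, -0.0, 3.141]
ft_force: [0.2, -0.6, -4.1]
gripper_width: 53.6
finger_force: 20.0
```

Call:
apply_moves([
  {"x": 0, "y": 0, "z": -0.001, "ax": 0, "ay": 0, "az": 0, "hand": 1},
  {"x": 0, "y": 0, "z": -0.002, "ax": 0, "ay": 0, "az": 0, "hand": 1},
  {"x": 0, "y": 0, "z": -0.003, "ax": 0, "ay": 0, "az": 0, "hand": 1},
  {"x": 0, "y": 0, "z": -0.004, "ax": 0, "ay": 0, "az": 0, "hand": 1},
  {"x": 0, "y": 0, "z": -0.005, "ax": 0, "ay": 0, "az": 0, "hand": 1},
  {"x": 0, "y": 0, "z": -0.006, "ax": 0, "ay": 0, "az": 0, "hand": 1},
  {"x": 0, "y": 0, "z": -0.007, "ax": 0, "ay": 0, "az": 0, "hand": 1},
  {"x": 0, "y": 0, "z": -0.007, "ax": 0, "ay": 0, "az": 0, "hand": 1},
])

```text
time_s: 6.82
ee_pos: [392.0, 346.4, 70.8]
tcp_rot: [3.141, 0.0, -3.142]
ft_force: [-0.7, 0.6, 0.2]
gripper_width: 53.0
finger_force: 20.0
```

Call:
apply_moves([
  {"x": 0, "y": 0, "z": 0, "ax": 0, "ay": 0, "az": 0, "hand": 0},
  {"x": 0, "y": 0, "z": 0, "ax": 0, "ay": 0, "az": 0, "hand": -0.5},
  {"x": 0, "y": 0, "z": 0, "ax": 0, "ay": 0, "az": 0, "hand": -1},
  {"x": 0, "y": 0, "z": 0, "ax": 0, "ay": 0, "az": 0, "hand": -1},
  {"x": 0, "y": 0, "z": 0, "ax": 0, "ay": 0, "az": 0, "hand": -1},
  {"x": 0, "y": 0, "z": 0.01, "ax": 0, "ay": 0, "az": 0, "hand": -1},
  {"x": 0, "y": 0, "z": 0.03, "ax": 0, "ay": 0, "az": 0, "hand": -1},
  {"x": 0, "y": 0, "z": 0.06, "ax": 0, "ay": 0, "az": 0, "hand": -1},
])

```text
time_s: 7.48
ee_pos: [390.9, 344.8, 129.8]
tcp_rot: [-3.138, -0.002, 3.141]
ft_force: [0.4, 0.6, -1.1]
gripper_width: 87.1
finger_force: 0.0
```

Call:
apply_moves([
  {"x": 0, "y": 0, "z": 0.035, "ax": 0, "ay": 0, "az": 0, "hand": -1},
  {"x": 0, "y": 0, "z": 0.07, "ax": 0, "ay": 0, "az": 0, "hand": -1},
  {"x": 0, "y": 0, "z": 0.105, "ax": 0, "ay": 0, "az": 0, "hand": -1},
  {"x": 0, "y": 0, "z": 0.14, "ax": 0, "ay": 0, "az": 0, "hand": -1},
  {"x": 0, "y": 0, "z": 0.16, "ax": 0, "ay": 0, "az": 0, "hand": 0.3},
  {"x": 0, "y": 0, "z": 0.167, "ax": 0, "ay": 0, "az": 0, "hand": 0.3},
  {"x": 0, "y": 0, "z": 0.167, "ax": 0, "ay": 0, "az": 0, "hand": 0.3},
  {"x": 0, "y": 0, "z": 0.167, "ax": 0, "ay": 0, "az": 0, "hand": 0.3},
])

```text
time_s: 8.15
ee_pos: [391.5, 345.9, 297.4]
tcp_rot: [3.141, -0.0, 3.141]
ft_force: [-0.1, -0.7, -1.0]
gripper_width: 66.1
finger_force: 0.0
```

Run:
```python
from h import *
c=cam('top');cv2.imwrite('pics/top1.png',c['frame']);P=pts(c);h=cv2.cvtColor(c['frame'],cv2.COLOR_BGR2HSV)
m=(cv2.inRange(h,(8,100,60),(28,255,255))>0)&(c['depth']>0)
q=P[m&(abs(P[...,2]-115)<10)&(abs(P[...,1]-346)<70)];print('lamp',len(q),((q.min(0)+q.max(0))/2).round(1) if len(q) else '')
s=cam('scene');P=pts(s);h=cv2.cvtColor(s['frame'],cv2.COLOR_BGR2HSV)
m=(cv2.inRange(h,(8,100,60),(28,255,255))>0)&(s['depth']>0)
q=P[m&(abs(P[...,2]-112)<8)&(abs(P[...,1]-346)<70)];print('lamp sc',len(q),((q.min(0)+q.max(0))/2).round(1) if len(q) else '',q[:,2].max())
H=np.array([566,10.6])
for a in np.r_[-129.5:-230:-14.3]:
    t=np.radians(a);print(a.round(1),(H+85*np.array([np.cos(t),np.sin(t)])).round(1))
```

```text
lamp 278 [391.8 332.9 114.1]
lamp sc 529 [391.5 347.6 112.1] 119.96778730941206
-129.5 [511.9 -55. ]
-143.8 [497.4 -39.6]
-158.1 [487.1 -21.1]
-172.4 [481.7  -0.6]
-186.7 [481.6  20.5]
-201.0 [486.6  41.1]
-215.3 [496.6  59.7]
-229.6 [510.9  75.3]
```

View pics/top1.png

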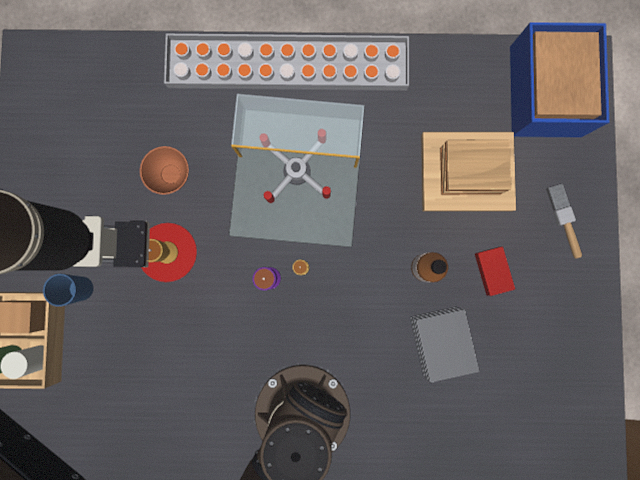

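The lamp stands upright on the mat: the cup is at (155,250) in the picture, at about (392, 347). The wheel hasn't moved. Next I go over the peg at (512,-55) with the closing line along its tangent.

Call:
apply_moves([
  {"x": 0.003, "y": -0.01, "z": 0, "ax": 0, "ay": 0, "az": 0.02, "hand": 0.1},
  {"x": 0.009, "y": -0.03, "z": 0, "ax": 0, "ay": 0, "az": 0.08, "hand": 0.1},
  {"x": 0.019, "y": -0.065, "z": 0, "ax": 0, "ay": 0, "az": 0.16, "hand": 0.1},
  {"x": 0.03, "y": -0.1, "z": 0, "ax": 0, "ay": 0, "az": 0.24, "hand": 0.1},
  {"x": 0.041, "y": -0.137, "z": 0, "ax": 0, "ay": 0, "az": 0.32, "hand": 0.1},
  {"x": 0.052, "y": -0.174, "z": 0, "ax": 0, "ay": 0, "az": 0.4, "hand": 0.1},
  {"x": 0.063, "y": -0.211, "z": 0, "ax": 0, "ay": 0, "az": 0.48, "hand": 0.1},
  {"x": 0.074, "y": -0.248, "z": 0, "ax": 0, "ay": 0, "az": 0.56, "hand": 0.1},
])

```text
time_s: 8.92
ee_pos: [465.4, 96.2, 296.4]
tcp_rot: [3.142, -0.002, -2.577]
ft_force: [1.5, 0.7, -1.2]
gripper_width: 39.5
finger_force: 0.0
```

Call:
apply_moves([
  {"x": 0.01, "y": -0.035, "z": 0, "ax": 0, "ay": 0, "az": 0.07, "hand": 0.1},
  {"x": 0.02, "y": -0.07, "z": 0, "ax": 0, "ay": 0, "az": 0.15, "hand": 0.1},
  {"x": 0.031, "y": -0.103, "z": 0, "ax": 0, "ay": 0, "az": 0.22, "hand": 0.1},
  {"x": 0.039, "y": -0.13, "z": 0, "ax": 0, "ay": 0, "az": 0.28, "hand": 0.1},
  {"x": 0.044, "y": -0.147, "z": 0, "ax": 0, "ay": 0, "az": 0.31, "hand": 0.1},
  {"x": 0.046, "y": -0.153, "z": 0, "ax": 0, "ay": 0, "az": 0.321, "hand": 0.1},
  {"x": 0.046, "y": -0.153, "z": 0, "ax": 0, "ay": 0, "az": 0.321, "hand": 0.1},
  {"x": 0.046, "y": -0.153, "z": 0, "ax": 0, "ay": 0, "az": 0.321, "hand": 0.1},
])

```text
time_s: 9.58
ee_pos: [511.4, -54.7, 296.6]
tcp_rot: [3.14, -0.001, -2.263]
ft_force: [-0.8, 0.8, 0.2]
gripper_width: 39.5
finger_force: 0.0
```

Run:
```python
from h import *
c=cam('wrist');P=pts(c);h=cv2.cvtColor(c['frame'],cv2.COLOR_BGR2HSV)
m=((cv2.inRange(h,(0,150,70),(6,255,255))|cv2.inRange(h,(174,150,70),(180,255,255)))>0)&(c['depth']>0)&(P[...,2]>235)&(P[...,2]<246)
n,l,s,ce=cv2.connectedComponentsWithStats(m.astype(np.uint8))
for i in range(1,n):
    if s[i,4]>60: q=P[l==i];print(ce[i].round(),s[i,4],((q.min(0)+q.max(0))/2).round(1),np.ptp(q,axis=0).round())
H=np.array([566,10.6]);f=lambda a:H+85*np.array([np.cos(np.radians(a)),np.sin(np.radians(a))])
for s in(230.5,185.5):
    for k in range(1,8): print(k,((f(s-k*45/7)-f(s))).round(1))
print(manip.observe()['qpos'].round(2))
```

```text
[324. 258.] 509 [511.6 -54.1 240.3] [16. 16.  3.]
1 [-7.   6.5]
2 [-13.2  13.7]
3 [-18.6  21.5]
4 [-23.1  30. ]
5 [-26.6  38.8]
6 [-29.1  48. ]
7 [-30.5  57.4]
1 [-0.4  9.5]
2 [ 0.3 19. ]
3 [ 2.1 28.4]
4 [ 4.8 37.5]
5 [ 8.6 46.3]
6 [13.4 54.5]
7 [19.  62.2]
[ 0.28  0.05 -0.22 -0.   -1.3  -0.97]
```

Call:
apply_moves([
  {"x": 0, "y": 0, "z": -0.02, "ax": 0, "ay": 0, "az": 0, "hand": 0.1},
  {"x": 0, "y": 0, "z": -0.045, "ax": 0, "ay": 0, "az": 0, "hand": 0.1},
  {"x": 0, "y": 0, "z": -0.07, "ax": 0, "ay": 0, "az": 0, "hand": 0.1},
  {"x": 0, "y": 0, "z": -0.082, "ax": 0, "ay": 0, "az": 0, "hand": 0.1},
  {"x": 0, "y": 0, "z": -0.086, "ax": 0, "ay": 0, "az": 0, "hand": 0.3},
  {"x": 0, "y": 0, "z": -0.086, "ax": 0, "ay": 0, "az": 0, "hand": 1},
  {"x": 0, "y": 0, "z": -0.086, "ax": 0, "ay": 0, "az": 0, "hand": 1},
  {"x": 0, "y": 0, "z": -0.086, "ax": 0, "ay": 0, "az": 0, "hand": 1},
], grip_force=20)

```text
time_s: 10.3
ee_pos: [512.6, -54.3, 212.9]
tcp_rot: [-3.14, 0.001, -2.26]
ft_force: [-0.0, 0.1, 0.2]
gripper_width: 18.2
finger_force: 0.1
```

Call:
apply_moves([
  {"x": 0, "y": 0, "z": 0, "ax": 0, "ay": 0, "az": 0, "hand": 1},
  {"x": -0.007, "y": 0.0065, "z": 0, "ax": 0, "ay": 0, "az": -0.112, "hand": 1},
  {"x": -0.013, "y": 0.0137, "z": 0, "ax": 0, "ay": 0, "az": -0.224, "hand": 1},
  {"x": -0.0186, "y": 0.0215, "z": 0, "ax": 0, "ay": 0, "az": -0.337, "hand": 1},
  {"x": -0.023, "y": 0.03, "z": 0, "ax": 0, "ay": 0, "az": -0.449, "hand": 1},
  {"x": -0.0266, "y": 0.0388, "z": 0, "ax": 0, "ay": 0, "az": -0.561, "hand": 1},
  {"x": -0.029, "y": 0.048, "z": 0, "ax": 0, "ay": 0, "az": -0.673, "hand": 1},
  {"x": -0.0305, "y": 0.0574, "z": 0, "ax": 0, "ay": 0, "az": -0.785, "hand": 1},
])

```text
time_s: 10.97
ee_pos: [482.2, 3.1, 212.9]
tcp_rot: [3.141, 0.003, -3.051]
ft_force: [3.6, 0.5, -1.8]
gripper_width: 17.4
finger_force: 20.0
```

Call:
apply_moves([
  {"x": -0.0004, "y": 0.0095, "z": 0, "ax": 0, "ay": 0, "az": -0.112, "hand": 1},
  {"x": 0.0003, "y": 0.019, "z": 0, "ax": 0, "ay": 0, "az": -0.224, "hand": 1},
  {"x": 0.002, "y": 0.0284, "z": 0, "ax": 0, "ay": 0, "az": -0.337, "hand": 1},
  {"x": 0.0048, "y": 0.0375, "z": 0, "ax": 0, "ay": 0, "az": -0.449, "hand": 1},
  {"x": 0.0086, "y": 0.0463, "z": 0, "ax": 0, "ay": 0, "az": -0.561, "hand": 1},
  {"x": 0.0134, "y": 0.0545, "z": 0, "ax": 0, "ay": 0, "az": -0.673, "hand": 1},
  {"x": 0.019, "y": 0.0622, "z": 0, "ax": 0, "ay": 0, "az": -0.785, "hand": 1},
  {"x": 0.019, "y": 0.0622, "z": 0, "ax": 0, "ay": 0, "az": -0.785, "hand": 1},
])

```text
time_s: 11.63
ee_pos: [501.7, 66.8, 212.8]
tcp_rot: [3.139, 0.001, 2.447]
ft_force: [-1.7, 6.7, 3.5]
gripper_width: 17.6
finger_force: 20.0
```

Call:
apply_moves([
  {"x": 0, "y": 0, "z": 0, "ax": 0, "ay": 0, "az": 0, "hand": 0.1},
  {"x": 0, "y": 0, "z": 0, "ax": 0, "ay": 0, "az": 0, "hand": 0.1},
  {"x": 0, "y": 0, "z": 0, "ax": 0, "ay": 0, "az": 0, "hand": 0.1},
  {"x": 0, "y": 0, "z": 0.025, "ax": 0, "ay": 0, "az": 0, "hand": 0.1},
  {"x": 0, "y": 0, "z": 0.05, "ax": 0, "ay": 0, "az": 0, "hand": 0.1},
  {"x": 0, "y": 0, "z": 0.055, "ax": 0, "ay": 0, "az": 0.12, "hand": 0.1},
  {"x": 0, "y": -0.015, "z": 0.055, "ax": 0, "ay": 0, "az": 0.24, "hand": 0.1},
  {"x": 0, "y": -0.03, "z": 0.055, "ax": 0, "ay": 0, "az": 0.36, "hand": 0.1},
])

```text
time_s: 12.3
ee_pos: [500.5, 34.6, 267.4]
tcp_rot: [3.141, 0.001, 2.819]
ft_force: [-1.1, -1.1, -0.2]
gripper_width: 39.4
finger_force: 0.0
```

```bash
cat > w.py <<'E'
from h import *
H=np.array([566,10.6])
for n in('top','scene'):
    c=cam(n);P=pts(c);h=cv2.cvtColor(c['frame'],cv2.COLOR_BGR2HSV)
    m=((cv2.inRange(h,(0,150,70),(6,255,255))|cv2.inRange(h,(174,150,70),(180,255,255)))>0)&(c['depth']>0)&(P[...,2]>232)&(P[...,2]<248)&(P[...,0]>470)&(P[...,0]<600)&(abs(P[...,1]-10)<110)
    k,l,s,ce=cv2.connectedComponentsWithStats(m.astype(np.uint8))
    for i in range(1,k):
        if s[i,4]>12: q=P[l==i];p=(q.min(0)+q.max(0))/2;print(n,ce[i].round(),s[i,4],p.round(1),'ang',np.degrees(np.arctan2(*(p[:2]-H)[::-1])).round(1)%360)
cv2.imwrite('pics/last_%s.png'%n,c['frame'])
o=manip.observe();print(o['ee_pos'].round(1),o['tcp_rot'].round(3),o['qpos'].round(2))
E
python3 w.py
```

```text
scene [277. 242.] 47 [500.1  67.8 238.3] ang 139.0
[500.   33.2 266.8] [-3.141  0.     2.816] [ 0.46  0.04 -0.3   0.   -1.23 -2.36]
```

Call:
apply_moves([
  {"x": 0.0015, "y": -0.012, "z": 0, "ax": 0, "ay": 0, "az": 0.12, "hand": 0.1},
  {"x": 0.003, "y": -0.024, "z": 0, "ax": 0, "ay": 0, "az": 0.24, "hand": 0.1},
  {"x": 0.0045, "y": -0.036, "z": 0, "ax": 0, "ay": 0, "az": 0.36, "hand": 0.1},
  {"x": 0.006, "y": -0.048, "z": 0, "ax": 0, "ay": 0, "az": 0.48, "hand": 0.1},
  {"x": 0.0075, "y": -0.06, "z": 0, "ax": 0, "ay": 0, "az": 0.6, "hand": 0.1},
  {"x": 0.009, "y": -0.072, "z": 0, "ax": 0, "ay": 0, "az": 0.72, "hand": 0.1},
  {"x": 0.0105, "y": -0.084, "z": 0, "ax": 0, "ay": 0, "az": 0.84, "hand": 0.1},
  {"x": 0.0115, "y": -0.0896, "z": 0, "ax": 0, "ay": 0, "az": 0.96, "hand": 0.1},
])

```text
time_s: 13.07
ee_pos: [511.7, -55.8, 266.5]
tcp_rot: [-3.142, -0.0, -2.508]
ft_force: [0.1, -0.6, -0.4]
gripper_width: 39.5
finger_force: 0.0
```

Call:
apply_moves([
  {"x": 0, "y": 0, "z": 0, "ax": 0, "ay": 0, "az": 0.12, "hand": 0.1},
  {"x": 0, "y": 0, "z": 0, "ax": 0, "ay": 0, "az": 0.24, "hand": 0.1},
  {"x": 0, "y": 0, "z": -0.005, "ax": 0, "ay": 0, "az": 0.251, "hand": 0.1},
  {"x": 0, "y": 0, "z": -0.03, "ax": 0, "ay": 0, "az": 0.251, "hand": 0.1},
  {"x": 0, "y": 0, "z": -0.055, "ax": 0, "ay": 0, "az": 0.251, "hand": 0.1},
  {"x": 0, "y": 0, "z": -0.055, "ax": 0, "ay": 0, "az": 0.251, "hand": 1},
  {"x": 0, "y": 0, "z": -0.055, "ax": 0, "ay": 0, "az": 0.251, "hand": 1},
  {"x": 0, "y": 0, "z": -0.055, "ax": 0, "ay": 0, "az": 0.251, "hand": 1},
])

```text
time_s: 13.73
ee_pos: [512.5, -54.8, 212.7]
tcp_rot: [-3.141, 0.0, -2.262]
ft_force: [0.3, 0.5, 0.3]
gripper_width: 24.7
finger_force: 0.0
```

Call:
apply_moves([
  {"x": 0, "y": 0, "z": 0, "ax": 0, "ay": 0, "az": 0, "hand": 1},
  {"x": -0.007, "y": 0.0065, "z": 0, "ax": 0, "ay": 0, "az": -0.112, "hand": 1},
  {"x": -0.013, "y": 0.0137, "z": 0, "ax": 0, "ay": 0, "az": -0.224, "hand": 1},
  {"x": -0.0186, "y": 0.0215, "z": 0, "ax": 0, "ay": 0, "az": -0.337, "hand": 1},
  {"x": -0.023, "y": 0.03, "z": 0, "ax": 0, "ay": 0, "az": -0.449, "hand": 1},
  {"x": -0.0266, "y": 0.0388, "z": 0, "ax": 0, "ay": 0, "az": -0.561, "hand": 1},
  {"x": -0.029, "y": 0.048, "z": 0, "ax": 0, "ay": 0, "az": -0.673, "hand": 1},
  {"x": -0.0305, "y": 0.0574, "z": 0, "ax": 0, "ay": 0, "az": -0.785, "hand": 1},
])

```text
time_s: 14.4
ee_pos: [482.0, 3.0, 213.1]
tcp_rot: [3.141, 0.003, -3.051]
ft_force: [2.1, -1.6, -3.1]
gripper_width: 17.5
finger_force: 20.0
```

Call:
apply_moves([
  {"x": -0.0004, "y": 0.0095, "z": 0, "ax": 0, "ay": 0, "az": -0.112, "hand": 1},
  {"x": 0.0003, "y": 0.019, "z": 0, "ax": 0, "ay": 0, "az": -0.224, "hand": 1},
  {"x": 0.002, "y": 0.0284, "z": 0, "ax": 0, "ay": 0, "az": -0.337, "hand": 1},
  {"x": 0.0048, "y": 0.0375, "z": 0, "ax": 0, "ay": 0, "az": -0.449, "hand": 1},
  {"x": 0.0086, "y": 0.0463, "z": 0, "ax": 0, "ay": 0, "az": -0.561, "hand": 1},
  {"x": 0.0134, "y": 0.0545, "z": 0, "ax": 0, "ay": 0, "az": -0.673, "hand": 1},
  {"x": 0.019, "y": 0.0622, "z": 0, "ax": 0, "ay": 0, "az": -0.785, "hand": 1},
  {"x": 0.019, "y": 0.0622, "z": 0, "ax": 0, "ay": 0, "az": -0.785, "hand": 1},
])

```text
time_s: 15.07
ee_pos: [501.5, 66.9, 213.1]
tcp_rot: [3.138, 0.0, 2.447]
ft_force: [-2.3, 6.4, 1.5]
gripper_width: 17.5
finger_force: 20.0
```

Call:
apply_moves([
  {"x": 0, "y": 0, "z": 0, "ax": 0, "ay": 0, "az": 0, "hand": 0.1},
  {"x": 0, "y": 0, "z": 0, "ax": 0, "ay": 0, "az": 0, "hand": 0.1},
  {"x": 0, "y": 0, "z": 0, "ax": 0, "ay": 0, "az": 0, "hand": 0.1},
  {"x": 0, "y": 0, "z": 0.025, "ax": 0, "ay": 0, "az": 0, "hand": 0.1},
  {"x": 0, "y": 0, "z": 0.05, "ax": 0, "ay": 0, "az": 0, "hand": 0.1},
  {"x": 0, "y": 0, "z": 0.055, "ax": 0, "ay": 0, "az": 0.12, "hand": 0.1},
  {"x": 0, "y": -0.015, "z": 0.055, "ax": 0, "ay": 0, "az": 0.24, "hand": 0.1},
  {"x": 0, "y": -0.03, "z": 0.055, "ax": 0, "ay": 0, "az": 0.36, "hand": 0.1},
])

```text
time_s: 15.73
ee_pos: [500.7, 34.7, 267.7]
tcp_rot: [3.14, 0.002, 2.82]
ft_force: [-0.6, -0.5, -0.5]
gripper_width: 39.4
finger_force: 0.0
```

```bash
python3 w.py
```

```text
scene [277. 242.] 48 [500.3  66.6 238.4] ang 139.5
[500.2  33.3 267.2] [3.141e+00 1.000e-03 2.817e+00] [ 0.46  0.04 -0.3   0.   -1.23 -2.36]
```

Two quarter turns are done. The same cycle twice more takes it to four quarters; the earliest it can tighten is about 1.1 turns.

Call:
apply_moves([
  {"x": 0.0015, "y": -0.012, "z": 0, "ax": 0, "ay": 0, "az": 0.12, "hand": 0.1},
  {"x": 0.003, "y": -0.024, "z": 0, "ax": 0, "ay": 0, "az": 0.24, "hand": 0.1},
  {"x": 0.0045, "y": -0.036, "z": 0, "ax": 0, "ay": 0, "az": 0.36, "hand": 0.1},
  {"x": 0.006, "y": -0.048, "z": 0, "ax": 0, "ay": 0, "az": 0.48, "hand": 0.1},
  {"x": 0.0075, "y": -0.06, "z": 0, "ax": 0, "ay": 0, "az": 0.6, "hand": 0.1},
  {"x": 0.009, "y": -0.072, "z": 0, "ax": 0, "ay": 0, "az": 0.72, "hand": 0.1},
  {"x": 0.0105, "y": -0.084, "z": 0, "ax": 0, "ay": 0, "az": 0.84, "hand": 0.1},
  {"x": 0.0115, "y": -0.0896, "z": 0, "ax": 0, "ay": 0, "az": 0.96, "hand": 0.1},
])

```text
time_s: 16.5
ee_pos: [511.9, -55.8, 266.8]
tcp_rot: [-3.141, -0.0, -2.508]
ft_force: [0.6, 0.4, -0.8]
gripper_width: 39.2
finger_force: 0.0
```

Call:
apply_moves([
  {"x": 0, "y": 0, "z": 0, "ax": 0, "ay": 0, "az": 0.12, "hand": 0.1},
  {"x": 0, "y": 0, "z": 0, "ax": 0, "ay": 0, "az": 0.24, "hand": 0.1},
  {"x": 0, "y": 0, "z": -0.005, "ax": 0, "ay": 0, "az": 0.251, "hand": 0.1},
  {"x": 0, "y": 0, "z": -0.03, "ax": 0, "ay": 0, "az": 0.251, "hand": 0.1},
  {"x": 0, "y": 0, "z": -0.055, "ax": 0, "ay": 0, "az": 0.251, "hand": 0.1},
  {"x": 0, "y": 0, "z": -0.055, "ax": 0, "ay": 0, "az": 0.251, "hand": 1},
  {"x": 0, "y": 0, "z": -0.055, "ax": 0, "ay": 0, "az": 0.251, "hand": 1},
  {"x": 0, "y": 0, "z": -0.055, "ax": 0, "ay": 0, "az": 0.251, "hand": 1},
])

```text
time_s: 17.17
ee_pos: [512.5, -54.8, 212.7]
tcp_rot: [-3.14, 0.0, -2.261]
ft_force: [-0.4, -0.0, 0.2]
gripper_width: 24.5
finger_force: 0.0
```

Call:
apply_moves([
  {"x": 0, "y": 0, "z": 0, "ax": 0, "ay": 0, "az": 0, "hand": 1},
  {"x": -0.007, "y": 0.0065, "z": 0, "ax": 0, "ay": 0, "az": -0.112, "hand": 1},
  {"x": -0.013, "y": 0.0137, "z": 0, "ax": 0, "ay": 0, "az": -0.224, "hand": 1},
  {"x": -0.0186, "y": 0.0215, "z": 0, "ax": 0, "ay": 0, "az": -0.337, "hand": 1},
  {"x": -0.023, "y": 0.03, "z": 0, "ax": 0, "ay": 0, "az": -0.449, "hand": 1},
  {"x": -0.0266, "y": 0.0388, "z": 0, "ax": 0, "ay": 0, "az": -0.561, "hand": 1},
  {"x": -0.029, "y": 0.048, "z": 0, "ax": 0, "ay": 0, "az": -0.673, "hand": 1},
  {"x": -0.0305, "y": 0.0574, "z": 0, "ax": 0, "ay": 0, "az": -0.785, "hand": 1},
])

```text
time_s: 17.83
ee_pos: [482.0, 3.0, 213.1]
tcp_rot: [3.141, 0.003, -3.05]
ft_force: [3.3, -0.1, -2.5]
gripper_width: 17.2
finger_force: 20.0
```

Call:
apply_moves([
  {"x": -0.0004, "y": 0.0095, "z": 0, "ax": 0, "ay": 0, "az": -0.112, "hand": 1},
  {"x": 0.0003, "y": 0.019, "z": 0, "ax": 0, "ay": 0, "az": -0.224, "hand": 1},
  {"x": 0.002, "y": 0.0284, "z": 0, "ax": 0, "ay": 0, "az": -0.337, "hand": 1},
  {"x": 0.0048, "y": 0.0375, "z": 0, "ax": 0, "ay": 0, "az": -0.449, "hand": 1},
  {"x": 0.0086, "y": 0.0463, "z": 0, "ax": 0, "ay": 0, "az": -0.561, "hand": 1},
  {"x": 0.0134, "y": 0.0545, "z": 0, "ax": 0, "ay": 0, "az": -0.673, "hand": 1},
  {"x": 0.019, "y": 0.0622, "z": 0, "ax": 0, "ay": 0, "az": -0.785, "hand": 1},
  {"x": 0.019, "y": 0.0622, "z": 0, "ax": 0, "ay": 0, "az": -0.785, "hand": 1},
])

```text
time_s: 18.5
ee_pos: [501.6, 67.0, 213.1]
tcp_rot: [3.138, 0.0, 2.448]
ft_force: [-1.8, 7.4, 2.6]
gripper_width: 17.5
finger_force: 20.0
```

Call:
apply_moves([
  {"x": 0, "y": 0, "z": 0, "ax": 0, "ay": 0, "az": 0, "hand": 0.1},
  {"x": 0, "y": 0, "z": 0, "ax": 0, "ay": 0, "az": 0, "hand": 0.1},
  {"x": 0, "y": 0, "z": 0, "ax": 0, "ay": 0, "az": 0, "hand": 0.1},
  {"x": 0, "y": 0, "z": 0.025, "ax": 0, "ay": 0, "az": 0, "hand": 0.1},
  {"x": 0, "y": 0, "z": 0.05, "ax": 0, "ay": 0, "az": 0, "hand": 0.1},
  {"x": 0, "y": 0, "z": 0.055, "ax": 0, "ay": 0, "az": 0.12, "hand": 0.1},
  {"x": 0, "y": -0.015, "z": 0.055, "ax": 0, "ay": 0, "az": 0.24, "hand": 0.1},
  {"x": 0, "y": -0.03, "z": 0.055, "ax": 0, "ay": 0, "az": 0.36, "hand": 0.1},
])

```text
time_s: 19.17
ee_pos: [500.6, 34.7, 267.7]
tcp_rot: [3.14, 0.002, 2.821]
ft_force: [0.1, -0.2, 0.3]
gripper_width: 39.5
finger_force: 0.0
```

Call:
apply_moves([
  {"x": 0.0015, "y": -0.012, "z": 0, "ax": 0, "ay": 0, "az": 0.12, "hand": 0.1},
  {"x": 0.003, "y": -0.024, "z": 0, "ax": 0, "ay": 0, "az": 0.24, "hand": 0.1},
  {"x": 0.0045, "y": -0.036, "z": 0, "ax": 0, "ay": 0, "az": 0.36, "hand": 0.1},
  {"x": 0.006, "y": -0.048, "z": 0, "ax": 0, "ay": 0, "az": 0.48, "hand": 0.1},
  {"x": 0.0075, "y": -0.06, "z": 0, "ax": 0, "ay": 0, "az": 0.6, "hand": 0.1},
  {"x": 0.009, "y": -0.072, "z": 0, "ax": 0, "ay": 0, "az": 0.72, "hand": 0.1},
  {"x": 0.0105, "y": -0.084, "z": 0, "ax": 0, "ay": 0, "az": 0.84, "hand": 0.1},
  {"x": 0.0115, "y": -0.0896, "z": 0, "ax": 0, "ay": 0, "az": 0.96, "hand": 0.1},
])

```text
time_s: 19.83
ee_pos: [511.8, -56.3, 266.9]
tcp_rot: [-3.141, 0.0, -2.504]
ft_force: [-0.5, 0.1, 0.6]
gripper_width: 39.7
finger_force: 0.0
```

```bash
python3 w.py
```

```text
top [268. 195.] 53 [501.2  63.7 238.1] ang 140.6
scene [281. 210.] 43 [511.  -52.7 238.6] ang 229.0
scene [277. 242.] 48 [500.2  67.5 237.4] ang 139.2
[511.8 -55.9 266.9] [-3.141  0.    -2.508] [ 0.27  0.07 -0.27  0.   -1.23 -1.21]
```

Call:
apply_moves([
  {"x": 0, "y": 0, "z": 0, "ax": 0, "ay": 0, "az": 0.12, "hand": 0.1},
  {"x": 0, "y": 0, "z": 0, "ax": 0, "ay": 0, "az": 0.24, "hand": 0.1},
  {"x": 0, "y": 0, "z": -0.005, "ax": 0, "ay": 0, "az": 0.251, "hand": 0.1},
  {"x": 0, "y": 0, "z": -0.03, "ax": 0, "ay": 0, "az": 0.251, "hand": 0.1},
  {"x": 0, "y": 0, "z": -0.055, "ax": 0, "ay": 0, "az": 0.251, "hand": 0.1},
  {"x": 0, "y": 0, "z": -0.055, "ax": 0, "ay": 0, "az": 0.251, "hand": 1},
  {"x": 0, "y": 0, "z": -0.055, "ax": 0, "ay": 0, "az": 0.251, "hand": 1},
  {"x": 0, "y": 0, "z": -0.055, "ax": 0, "ay": 0, "az": 0.251, "hand": 1},
])

```text
time_s: 20.6
ee_pos: [512.5, -54.8, 212.8]
tcp_rot: [-3.14, 0.0, -2.26]
ft_force: [-0.3, -0.3, 1.8]
gripper_width: 24.8
finger_force: 0.0
```

Call:
apply_moves([
  {"x": 0, "y": 0, "z": 0, "ax": 0, "ay": 0, "az": 0, "hand": 1},
  {"x": -0.007, "y": 0.0065, "z": 0, "ax": 0, "ay": 0, "az": -0.112, "hand": 1},
  {"x": -0.013, "y": 0.0137, "z": 0, "ax": 0, "ay": 0, "az": -0.224, "hand": 1},
  {"x": -0.0186, "y": 0.0215, "z": 0, "ax": 0, "ay": 0, "az": -0.337, "hand": 1},
  {"x": -0.023, "y": 0.03, "z": 0, "ax": 0, "ay": 0, "az": -0.449, "hand": 1},
  {"x": -0.0266, "y": 0.0388, "z": 0, "ax": 0, "ay": 0, "az": -0.561, "hand": 1},
  {"x": -0.029, "y": 0.048, "z": 0, "ax": 0, "ay": 0, "az": -0.673, "hand": 1},
  {"x": -0.0305, "y": 0.0574, "z": 0, "ax": 0, "ay": 0, "az": -0.785, "hand": 1},
])

```text
time_s: 21.27
ee_pos: [482.1, 3.0, 213.2]
tcp_rot: [3.141, 0.003, -3.049]
ft_force: [2.6, -1.1, -3.0]
gripper_width: 17.5
finger_force: 20.0
```

Call:
apply_moves([
  {"x": -0.0004, "y": 0.0095, "z": 0, "ax": 0, "ay": 0, "az": -0.112, "hand": 1},
  {"x": 0.0003, "y": 0.019, "z": 0, "ax": 0, "ay": 0, "az": -0.224, "hand": 1},
  {"x": 0.002, "y": 0.0284, "z": 0, "ax": 0, "ay": 0, "az": -0.337, "hand": 1},
  {"x": 0.0048, "y": 0.0375, "z": 0, "ax": 0, "ay": 0, "az": -0.449, "hand": 1},
  {"x": 0.0086, "y": 0.0463, "z": 0, "ax": 0, "ay": 0, "az": -0.561, "hand": 1},
  {"x": 0.0134, "y": 0.0545, "z": 0, "ax": 0, "ay": 0, "az": -0.673, "hand": 1},
  {"x": 0.019, "y": 0.0622, "z": 0, "ax": 0, "ay": 0, "az": -0.785, "hand": 1},
  {"x": 0.019, "y": 0.0622, "z": 0, "ax": 0, "ay": 0, "az": -0.785, "hand": 1},
])

```text
time_s: 21.93
ee_pos: [501.6, 67.0, 213.2]
tcp_rot: [3.138, 0.0, 2.449]
ft_force: [-2.3, 6.8, 2.6]
gripper_width: 17.6
finger_force: 20.0
```

Call:
apply_moves([
  {"x": 0, "y": 0, "z": 0, "ax": 0, "ay": 0, "az": 0, "hand": 0.1},
  {"x": 0, "y": 0, "z": 0, "ax": 0, "ay": 0, "az": 0, "hand": 0.1},
  {"x": 0, "y": 0, "z": 0, "ax": 0, "ay": 0, "az": 0, "hand": 0.1},
  {"x": 0, "y": 0, "z": 0.025, "ax": 0, "ay": 0, "az": 0, "hand": 0.1},
  {"x": 0, "y": 0, "z": 0.05, "ax": 0, "ay": 0, "az": 0, "hand": 0.1},
  {"x": 0, "y": 0, "z": 0.055, "ax": 0, "ay": 0, "az": 0.12, "hand": 0.1},
  {"x": 0, "y": -0.015, "z": 0.055, "ax": 0, "ay": 0, "az": 0.24, "hand": 0.1},
  {"x": 0, "y": -0.03, "z": 0.055, "ax": 0, "ay": 0, "az": 0.36, "hand": 0.1},
])

```text
time_s: 22.6
ee_pos: [500.7, 34.7, 267.7]
tcp_rot: [3.14, 0.002, 2.822]
ft_force: [0.4, -0.0, -1.0]
gripper_width: 39.4
finger_force: 0.0
```

Call:
apply_moves([
  {"x": 0.0015, "y": -0.012, "z": 0, "ax": 0, "ay": 0, "az": 0.12, "hand": 0.1},
  {"x": 0.003, "y": -0.024, "z": 0, "ax": 0, "ay": 0, "az": 0.24, "hand": 0.1},
  {"x": 0.0045, "y": -0.036, "z": 0, "ax": 0, "ay": 0, "az": 0.36, "hand": 0.1},
  {"x": 0.006, "y": -0.048, "z": 0, "ax": 0, "ay": 0, "az": 0.48, "hand": 0.1},
  {"x": 0.0075, "y": -0.06, "z": 0, "ax": 0, "ay": 0, "az": 0.6, "hand": 0.1},
  {"x": 0.009, "y": -0.072, "z": 0, "ax": 0, "ay": 0, "az": 0.72, "hand": 0.1},
  {"x": 0.0105, "y": -0.084, "z": 0, "ax": 0, "ay": 0, "az": 0.84, "hand": 0.1},
  {"x": 0.0115, "y": -0.0896, "z": 0, "ax": 0, "ay": 0, "az": 0.96, "hand": 0.1},
])

```text
time_s: 23.27
ee_pos: [511.8, -56.3, 266.9]
tcp_rot: [-3.141, 0.0, -2.503]
ft_force: [-0.2, 0.1, 0.5]
gripper_width: 39.1
finger_force: 0.0
```

Call:
apply_moves([
  {"x": 0, "y": 0, "z": 0, "ax": 0, "ay": 0, "az": 0.12, "hand": 0.1},
  {"x": 0, "y": 0, "z": 0, "ax": 0, "ay": 0, "az": 0.24, "hand": 0.1},
  {"x": 0, "y": 0, "z": -0.005, "ax": 0, "ay": 0, "az": 0.251, "hand": 0.1},
  {"x": 0, "y": 0, "z": -0.03, "ax": 0, "ay": 0, "az": 0.251, "hand": 0.1},
  {"x": 0, "y": 0, "z": -0.055, "ax": 0, "ay": 0, "az": 0.251, "hand": 0.1},
  {"x": 0, "y": 0, "z": -0.055, "ax": 0, "ay": 0, "az": 0.251, "hand": 1},
  {"x": 0, "y": 0, "z": -0.055, "ax": 0, "ay": 0, "az": 0.251, "hand": 1},
  {"x": 0, "y": 0, "z": -0.055, "ax": 0, "ay": 0, "az": 0.251, "hand": 1},
])

```text
time_s: 23.93
ee_pos: [512.5, -55.0, 212.8]
tcp_rot: [-3.14, 0.0, -2.258]
ft_force: [-0.4, 0.1, 0.9]
gripper_width: 24.7
finger_force: 0.0
```

```bash
python3 - <<'E'
from h import *
T=dict(np.load('top0.npz'));P=pts(T)
for nm,(x0,y0,x1,y1) in dict(stack=(455,150,500,185),pallet=(426,140,436,200)).items():
    print(nm,np.median(P[y0:y1,x0:x1,2]))
H=np.array([566,10.6]);f=lambda a:H+85*np.array([np.cos(np.radians(a)),np.sin(np.radians(a))])
for s in(230.5,207.5,184.5,161.5):
    print(s,[((f(s-k*23/6)-f(s))).round(1).tolist() for k in range(1,7)])
E
python3 w.py
```

```text
stack 84.58375447733873
pallet 25.06346341637204
230.5 [[-4.3, 3.8], [-8.3, 7.8], [-12.0, 12.1], [-15.4, 16.6], [-18.5, 21.4], [-21.3, 26.3]]
207.5 [[-2.5, 5.1], [-4.6, 10.4], [-6.3, 15.8], [-7.7, 21.3], [-8.7, 26.9], [-9.3, 32.6]]
184.5 [[-0.3, 5.7], [-0.1, 11.4], [0.4, 17.0], [1.3, 22.6], [2.5, 28.2], [4.1, 33.6]]
161.5 [[2.0, 5.3], [4.3, 10.5], [7.0, 15.5], [10.0, 20.4], [13.3, 25.0], [16.9, 29.4]]
scene [279. 211.] 20 [513.8 -47.7 239.6] ang 228.2
scene [277. 242.] 47 [500.9  67.5 238.3] ang 138.8
[512.7 -54.7 213.1] [-3.140e+00  2.000e-03 -2.257e+00] [ 0.28  0.1  -0.36  0.   -1.11 -0.96]
```

The pallet stack is about 60 mm high, so the thick stack is in the press. Contact should come at about 399° in all, which is about 39° into this stroke. I'll go carefully from here.

Call:
apply_moves([
  {"x": 0, "y": 0, "z": 0, "ax": 0, "ay": 0, "az": 0, "hand": 1},
  {"x": -0.0043, "y": 0.0038, "z": 0, "ax": 0, "ay": 0, "az": -0.067, "hand": 1},
  {"x": -0.0083, "y": 0.0078, "z": 0, "ax": 0, "ay": 0, "az": -0.134, "hand": 1},
  {"x": -0.012, "y": 0.0121, "z": 0, "ax": 0, "ay": 0, "az": -0.2, "hand": 1},
  {"x": -0.0154, "y": 0.0166, "z": 0, "ax": 0, "ay": 0, "az": -0.268, "hand": 1},
  {"x": -0.0185, "y": 0.0214, "z": 0, "ax": 0, "ay": 0, "az": -0.335, "hand": 1},
  {"x": -0.0213, "y": 0.0263, "z": 0, "ax": 0, "ay": 0, "az": -0.401, "hand": 1},
  {"x": -0.0213, "y": 0.0263, "z": 0, "ax": 0, "ay": 0, "az": -0.401, "hand": 1},
], grip_force=30)

```text
time_s: 24.7
ee_pos: [491.1, -27.8, 213.1]
tcp_rot: [-3.141, 0.003, -2.66]
ft_force: [-2.9, 1.9, 7.0]
gripper_width: 17.6
finger_force: 30.0
```

Call:
apply_moves([
  {"x": -0.0013, "y": 0.0025, "z": 0, "ax": 0, "ay": 0, "az": -0.033, "hand": 1},
  {"x": -0.0025, "y": 0.0051, "z": 0, "ax": 0, "ay": 0, "az": -0.067, "hand": 1},
  {"x": -0.0036, "y": 0.0077, "z": 0, "ax": 0, "ay": 0, "az": -0.1, "hand": 1},
  {"x": -0.0046, "y": 0.0104, "z": 0, "ax": 0, "ay": 0, "az": -0.134, "hand": 1},
  {"x": -0.0046, "y": 0.0104, "z": 0, "ax": 0, "ay": 0, "az": -0.134, "hand": 1},
  {"x": -0.0046, "y": 0.0104, "z": 0, "ax": 0, "ay": 0, "az": -0.134, "hand": 1},
  {"x": -0.0046, "y": 0.0104, "z": 0, "ax": 0, "ay": 0, "az": -0.134, "hand": 1},
  {"x": -0.0046, "y": 0.0104, "z": 0, "ax": 0, "ay": 0, "az": -0.134, "hand": 1},
])

```text
time_s: 25.37
ee_pos: [486.8, -18.0, 213.1]
tcp_rot: [-3.141, 0.002, -2.789]
ft_force: [-3.0, 2.1, 7.2]
gripper_width: 17.5
finger_force: 30.0
```

Call:
apply_moves([
  {"x": -0.0009, "y": 0.0027, "z": 0, "ax": 0, "ay": 0, "az": -0.033, "hand": 1},
  {"x": -0.0017, "y": 0.0054, "z": 0, "ax": 0, "ay": 0, "az": -0.067, "hand": 1},
  {"x": -0.0017, "y": 0.0054, "z": 0, "ax": 0, "ay": 0, "az": -0.067, "hand": 1},
  {"x": -0.0017, "y": 0.0054, "z": 0, "ax": 0, "ay": 0, "az": -0.067, "hand": 1},
  {"x": -0.0017, "y": 0.0054, "z": 0, "ax": 0, "ay": 0, "az": -0.067, "hand": 1},
  {"x": -0.0017, "y": 0.0054, "z": 0, "ax": 0, "ay": 0, "az": -0.067, "hand": 1},
  {"x": -0.0017, "y": 0.0054, "z": 0, "ax": 0, "ay": 0, "az": -0.067, "hand": 1},
  {"x": -0.0017, "y": 0.0054, "z": 0, "ax": 0, "ay": 0, "az": -0.067, "hand": 1},
])

```text
time_s: 26.03
ee_pos: [485.0, -12.6, 213.1]
tcp_rot: [-3.141, 0.002, -2.856]
ft_force: [-2.5, 1.9, 7.8]
gripper_width: 17.3
finger_force: 30.0
```

Call:
apply_moves([
  {"x": -0.0004, "y": 0.0018, "z": 0, "ax": 0, "ay": 0, "az": -0.022, "hand": 1},
  {"x": -0.0009, "y": 0.0036, "z": 0, "ax": 0, "ay": 0, "az": -0.044, "hand": 1},
  {"x": -0.0014, "y": 0.0055, "z": 0, "ax": 0, "ay": 0, "az": -0.067, "hand": 1},
  {"x": -0.0014, "y": 0.0055, "z": 0, "ax": 0, "ay": 0, "az": -0.067, "hand": 1},
  {"x": -0.0014, "y": 0.0055, "z": 0, "ax": 0, "ay": 0, "az": -0.067, "hand": 1},
  {"x": -0.0014, "y": 0.0055, "z": 0, "ax": 0, "ay": 0, "az": -0.067, "hand": 1},
  {"x": -0.0014, "y": 0.0055, "z": 0, "ax": 0, "ay": 0, "az": -0.067, "hand": 1},
  {"x": -0.0014, "y": 0.0055, "z": 0, "ax": 0, "ay": 0, "az": -0.067, "hand": 1},
])

```text
time_s: 26.7
ee_pos: [483.6, -7.2, 213.1]
tcp_rot: [-3.141, 0.002, -2.923]
ft_force: [-2.2, 0.2, 7.6]
gripper_width: 17.2
finger_force: 30.0
```

Call:
apply_moves([
  {"x": -0.0003, "y": 0.0019, "z": 0, "ax": 0, "ay": 0, "az": -0.022, "hand": 1},
  {"x": -0.0006, "y": 0.0037, "z": 0, "ax": 0, "ay": 0, "az": -0.044, "hand": 1},
  {"x": -0.0008, "y": 0.0056, "z": 0, "ax": 0, "ay": 0, "az": -0.067, "hand": 1},
  {"x": -0.0008, "y": 0.0056, "z": 0, "ax": 0, "ay": 0, "az": -0.067, "hand": 1},
  {"x": -0.0008, "y": 0.0056, "z": 0, "ax": 0, "ay": 0, "az": -0.067, "hand": 1},
  {"x": -0.0008, "y": 0.0056, "z": 0, "ax": 0, "ay": 0, "az": -0.067, "hand": 1},
  {"x": -0.0008, "y": 0.0056, "z": 0, "ax": 0, "ay": 0, "az": -0.067, "hand": 1},
  {"x": -0.0008, "y": 0.0056, "z": 0, "ax": 0, "ay": 0, "az": -0.067, "hand": 1},
])

```text
time_s: 27.37
ee_pos: [482.6, -1.7, 213.1]
tcp_rot: [-3.142, 0.002, -2.99]
ft_force: [-3.7, 0.3, 7.7]
gripper_width: 17.1
finger_force: 30.0
```

Call:
apply_moves([
  {"x": -0.0002, "y": 0.0019, "z": 0, "ax": 0, "ay": 0, "az": -0.022, "hand": 1},
  {"x": -0.0004, "y": 0.0038, "z": 0, "ax": 0, "ay": 0, "az": -0.044, "hand": 1},
  {"x": -0.0005, "y": 0.0057, "z": 0, "ax": 0, "ay": 0, "az": -0.067, "hand": 1},
  {"x": -0.0005, "y": 0.0057, "z": 0, "ax": 0, "ay": 0, "az": -0.067, "hand": 1},
  {"x": -0.0005, "y": 0.0057, "z": 0, "ax": 0, "ay": 0, "az": -0.067, "hand": 1},
  {"x": -0.0005, "y": 0.0057, "z": 0, "ax": 0, "ay": 0, "az": -0.067, "hand": 1},
  {"x": -0.0005, "y": 0.0057, "z": 0, "ax": 0, "ay": 0, "az": -0.067, "hand": 1},
  {"x": -0.0005, "y": 0.0057, "z": 0, "ax": 0, "ay": 0, "az": -0.067, "hand": 1},
])

```text
time_s: 28.03
ee_pos: [481.9, 4.0, 213.1]
tcp_rot: [3.142, 0.001, -3.057]
ft_force: [-3.8, 1.1, 8.6]
gripper_width: 17.4
finger_force: 30.0
```

Call:
apply_moves([
  {"x": -0.0001, "y": 0.0019, "z": 0, "ax": 0, "ay": 0, "az": -0.022, "hand": 1},
  {"x": -0.0002, "y": 0.0038, "z": 0, "ax": 0, "ay": 0, "az": -0.044, "hand": 1},
  {"x": -0.0003, "y": 0.0057, "z": 0, "ax": 0, "ay": 0, "az": -0.067, "hand": 1},
  {"x": -0.0003, "y": 0.0057, "z": 0, "ax": 0, "ay": 0, "az": -0.067, "hand": 1},
  {"x": -0.0003, "y": 0.0057, "z": 0, "ax": 0, "ay": 0, "az": -0.067, "hand": 1},
  {"x": -0.0003, "y": 0.0057, "z": 0, "ax": 0, "ay": 0, "az": -0.067, "hand": 1},
  {"x": -0.0003, "y": 0.0057, "z": 0, "ax": 0, "ay": 0, "az": -0.067, "hand": 1},
  {"x": -0.0003, "y": 0.0057, "z": 0, "ax": 0, "ay": 0, "az": -0.067, "hand": 1},
])

```text
time_s: 28.7
ee_pos: [481.6, 9.7, 213.1]
tcp_rot: [3.141, 0.001, -3.124]
ft_force: [-3.9, 1.2, 9.3]
gripper_width: 17.6
finger_force: 30.0
```

Call:
apply_moves([
  {"x": 0, "y": 0.0019, "z": 0, "ax": 0, "ay": 0, "az": -0.022, "hand": 1},
  {"x": 0.0001, "y": 0.0038, "z": 0, "ax": 0, "ay": 0, "az": -0.044, "hand": 1},
  {"x": 0.0001, "y": 0.0057, "z": 0, "ax": 0, "ay": 0, "az": -0.067, "hand": 1},
  {"x": 0.0001, "y": 0.0057, "z": 0, "ax": 0, "ay": 0, "az": -0.067, "hand": 1},
  {"x": 0.0001, "y": 0.0057, "z": 0, "ax": 0, "ay": 0, "az": -0.067, "hand": 1},
  {"x": 0.0001, "y": 0.0057, "z": 0, "ax": 0, "ay": 0, "az": -0.067, "hand": 1},
  {"x": 0.0001, "y": 0.0057, "z": 0, "ax": 0, "ay": 0, "az": -0.067, "hand": 1},
  {"x": 0.0001, "y": 0.0057, "z": 0, "ax": 0, "ay": 0, "az": -0.067, "hand": 1},
])

```text
time_s: 29.37
ee_pos: [481.7, 13.4, 213.1]
tcp_rot: [-3.138, 0.001, 3.092]
ft_force: [-0.1, -9.5, 6.7]
gripper_width: 17.2
finger_force: 30.0
```

Call:
apply_moves([
  {"x": 0.0001, "y": 0.0019, "z": 0, "ax": 0, "ay": 0, "az": -0.022, "hand": 1},
  {"x": 0.0003, "y": 0.0038, "z": 0, "ax": 0, "ay": 0, "az": -0.044, "hand": 1},
  {"x": 0.0005, "y": 0.0056, "z": 0, "ax": 0, "ay": 0, "az": -0.067, "hand": 1},
  {"x": 0.0005, "y": 0.0056, "z": 0, "ax": 0, "ay": 0, "az": -0.067, "hand": 1},
  {"x": 0.0005, "y": 0.0056, "z": 0, "ax": 0, "ay": 0, "az": -0.067, "hand": 1},
  {"x": 0.0005, "y": 0.0056, "z": 0, "ax": 0, "ay": 0, "az": -0.067, "hand": 1},
  {"x": 0.0005, "y": 0.0056, "z": 0, "ax": 0, "ay": 0, "az": -0.067, "hand": 1},
  {"x": 0.0005, "y": 0.0056, "z": 0, "ax": 0, "ay": 0, "az": -0.067, "hand": 1},
])

```text
time_s: 30.03
ee_pos: [482.0, 16.6, 213.1]
tcp_rot: [-3.134, 0.001, 3.025]
ft_force: [1.9, -22.4, 5.2]
gripper_width: 16.9
finger_force: 30.0
```

Run:
```python
from h import *
s=cam('scene');cv2.imwrite('pics/s3.png',cv2.resize(s['frame'][170:340,170:370],None,fx=3.4,fy=3.4,interpolation=2))
print(manip.observe()['wrist_torque'].round(2))
```

```text
[-7.97 -1.13  0.24]
```

View pics/s3.png

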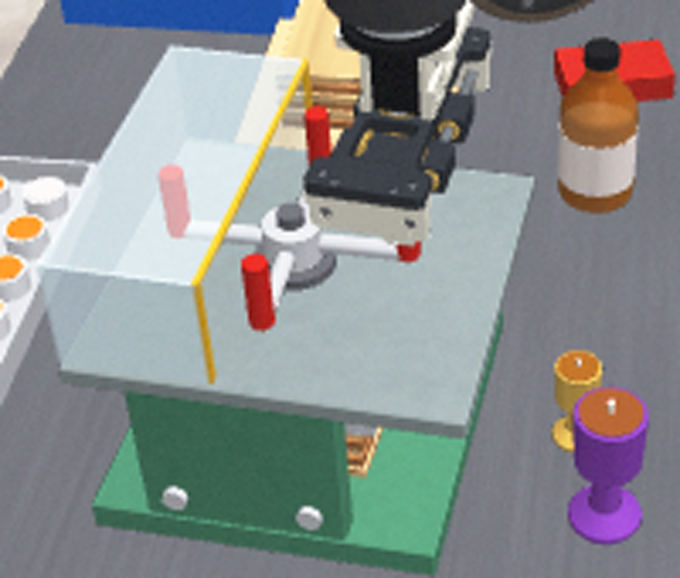

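The crop shows the gripper on the peg at (409,250), with the plate (grey) down on the boards at (362,430). The wheel now lags behind the command and the force on the peg is 22 N, so it is tight. I let go and lift clear.

Call:
apply_moves([
  {"x": 0, "y": 0, "z": 0, "ax": 0, "ay": 0, "az": 0, "hand": 0.1},
  {"x": 0, "y": 0, "z": 0, "ax": 0, "ay": 0, "az": 0, "hand": 0},
  {"x": 0, "y": -0.003, "z": 0, "ax": 0, "ay": 0, "az": 0, "hand": 0},
  {"x": 0, "y": -0.003, "z": 0, "ax": 0, "ay": 0, "az": 0, "hand": 0},
  {"x": 0, "y": -0.003, "z": 0.01, "ax": 0, "ay": 0, "az": 0, "hand": 0},
  {"x": 0, "y": -0.003, "z": 0.035, "ax": 0, "ay": 0, "az": 0, "hand": 0},
  {"x": 0, "y": -0.003, "z": 0.07, "ax": 0, "ay": 0, "az": 0, "hand": 0},
  {"x": 0, "y": -0.003, "z": 0.1, "ax": 0, "ay": 0, "az": 0, "hand": 0},
])

```text
time_s: 30.75
ee_pos: [481.7, 18.2, 314.0]
tcp_rot: [-3.142, 0.0, 3.024]
ft_force: [2.0, -0.2, 1.0]
gripper_width: 44.1
finger_force: 0.0
```

Call:
apply_moves([
  {"x": -0.01, "y": -0.02, "z": 0.02, "ax": 0, "ay": 0, "az": 0, "hand": 0},
  {"x": -0.02, "y": -0.05, "z": 0.03, "ax": 0, "ay": 0, "az": 0, "hand": 0},
  {"x": -0.03, "y": -0.085, "z": 0.03, "ax": 0, "ay": 0, "az": 0, "hand": 0},
  {"x": -0.035, "y": -0.12, "z": 0.03, "ax": 0, "ay": 0, "az": 0, "hand": 0},
  {"x": -0.04, "y": -0.155, "z": 0.03, "ax": 0, "ay": 0, "az": 0, "hand": 0},
  {"x": -0.04, "y": -0.18, "z": 0.03, "ax": 0, "ay": 0, "az": 0, "hand": 0},
  {"x": -0.04, "y": -0.195, "z": 0.03, "ax": 0, "ay": 0, "az": 0, "hand": 0},
  {"x": -0.04, "y": -0.2, "z": 0.03, "ax": 0, "ay": 0, "az": 0, "hand": 0},
])

```text
time_s: 31.42
ee_pos: [441.6, -183.5, 342.3]
tcp_rot: [3.141, 0.0, 3.021]
ft_force: [0.0, -0.3, 0.0]
gripper_width: 44.2
finger_force: 0.0
```

```bash
python3 w.py
python3 - <<'E'
from h import *
c=cam('scene');cv2.imwrite('pics/fin.png',c['frame'])
E
```

```text
scene [260. 204.] 42 [567.6 -72.4 237.8] ang 271.1
scene [289. 227.] 44 [481.7  10.5 237.6] ang 180.1
scene [248. 249.] 53 [563.   98.6 238.2] ang 92.0
[ 441.8 -182.3  342. ] [3.141 0.    3.021] [ 0.02 -0.03 -0.2  -0.   -1.4  -1.71]
```

View pics/fin.png

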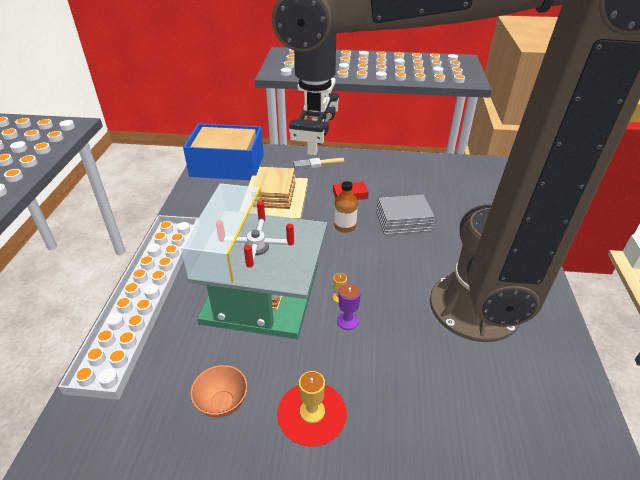

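The lamp is on the mat at (312,395), and the bottle, bowl, matchbox and stacks look untouched. The pegs now sit at about 180°, close to where resistance began. I'll check that the clamp is held by pushing once more from behind the peg with closed fingers.

Call:
apply_moves([
  {"x": 0.01, "y": 0.03, "z": 0, "ax": 0, "ay": 0, "az": 0.06, "hand": 1},
  {"x": 0.02, "y": 0.065, "z": 0, "ax": 0, "ay": 0, "az": 0.12, "hand": 1},
  {"x": 0.03, "y": 0.1, "z": 0, "ax": 0, "ay": 0, "az": 0.12, "hand": 1},
  {"x": 0.036, "y": 0.125, "z": 0, "ax": 0, "ay": 0, "az": 0.12, "hand": 1},
  {"x": 0.04, "y": 0.14, "z": 0, "ax": 0, "ay": 0, "az": 0.12, "hand": 1},
  {"x": 0.04, "y": 0.145, "z": -0.03, "ax": 0, "ay": 0, "az": 0.12, "hand": 1},
  {"x": 0.04, "y": 0.145, "z": -0.06, "ax": 0, "ay": 0, "az": 0.12, "hand": 1},
  {"x": 0.04, "y": 0.145, "z": -0.08, "ax": 0, "ay": 0, "az": 0.12, "hand": 1},
])

```text
time_s: 32.23
ee_pos: [480.9, -34.7, 259.6]
tcp_rot: [3.141, -0.001, -3.138]
ft_force: [-0.5, 0.8, -0.9]
gripper_width: 1.4
finger_force: 0.0
```

Call:
apply_moves([
  {"x": 0, "y": 0, "z": -0.02, "ax": 0, "ay": 0, "az": 0, "hand": 1},
  {"x": 0, "y": 0, "z": -0.04, "ax": 0, "ay": 0, "az": 0, "hand": 1},
  {"x": 0, "y": 0, "z": -0.049, "ax": 0, "ay": 0, "az": 0, "hand": 1},
  {"x": 0, "y": 0, "z": -0.049, "ax": 0, "ay": 0, "az": 0, "hand": 1},
  {"x": 0, "y": 0.005, "z": -0.049, "ax": 0, "ay": 0, "az": 0, "hand": 1},
  {"x": 0, "y": 0.01, "z": -0.049, "ax": 0, "ay": 0, "az": 0, "hand": 1},
  {"x": 0, "y": 0.014, "z": -0.049, "ax": 0, "ay": 0, "az": 0, "hand": 1},
  {"x": 0, "y": 0.014, "z": -0.049, "ax": 0, "ay": 0, "az": 0, "hand": 1},
])

```text
time_s: 32.9
ee_pos: [482.5, -21.9, 213.6]
tcp_rot: [3.141, 0.002, -3.14]
ft_force: [-0.8, -0.4, -0.9]
gripper_width: 0.7
finger_force: 0.0
```

Call:
apply_moves([
  {"x": 0, "y": 0.001, "z": 0, "ax": 0, "ay": 0, "az": 0, "hand": 1},
  {"x": 0, "y": 0.002, "z": 0, "ax": 0, "ay": 0, "az": 0, "hand": 1},
  {"x": 0, "y": 0.003, "z": 0, "ax": 0, "ay": 0, "az": 0, "hand": 1},
  {"x": 0, "y": 0.004, "z": 0, "ax": 0, "ay": 0, "az": 0, "hand": 1},
  {"x": 0, "y": 0.004, "z": 0, "ax": 0, "ay": 0, "az": 0, "hand": 1},
  {"x": 0, "y": 0.004, "z": 0, "ax": 0, "ay": 0, "az": 0, "hand": 1},
  {"x": 0, "y": 0.004, "z": 0, "ax": 0, "ay": 0, "az": 0, "hand": 1},
  {"x": 0, "y": 0.004, "z": 0, "ax": 0, "ay": 0, "az": 0, "hand": 1},
])

```text
time_s: 33.57
ee_pos: [481.8, -19.0, 212.5]
tcp_rot: [-3.142, -0.0, -3.141]
ft_force: [-0.0, -0.7, -0.5]
gripper_width: 0.6
finger_force: 0.0
```

Call:
apply_moves([
  {"x": 0, "y": 0.001, "z": 0, "ax": 0, "ay": 0, "az": 0, "hand": 1},
  {"x": 0, "y": 0.002, "z": 0, "ax": 0, "ay": 0, "az": 0, "hand": 1},
  {"x": 0, "y": 0.003, "z": 0, "ax": 0, "ay": 0, "az": 0, "hand": 1},
  {"x": 0, "y": 0.003, "z": 0, "ax": 0, "ay": 0, "az": 0, "hand": 1},
  {"x": 0, "y": 0.003, "z": 0, "ax": 0, "ay": 0, "az": 0, "hand": 1},
  {"x": 0, "y": 0.003, "z": 0, "ax": 0, "ay": 0, "az": 0, "hand": 1},
  {"x": 0, "y": 0.003, "z": 0, "ax": 0, "ay": 0, "az": 0, "hand": 1},
  {"x": 0, "y": 0.003, "z": 0, "ax": 0, "ay": 0, "az": 0, "hand": 1},
])

```text
time_s: 34.23
ee_pos: [481.7, -16.3, 212.5]
tcp_rot: [-3.141, -0.0, -3.141]
ft_force: [-0.0, -4.8, -0.8]
gripper_width: 0.5
finger_force: 2.5
```

Contact has begun. I keep pressing in small steps.

Call:
apply_moves([
  {"x": 0, "y": 0.001, "z": 0, "ax": 0, "ay": 0, "az": 0, "hand": 1},
  {"x": 0, "y": 0.002, "z": 0, "ax": 0, "ay": 0, "az": 0, "hand": 1},
  {"x": 0, "y": 0.002, "z": 0, "ax": 0, "ay": 0, "az": 0, "hand": 1},
  {"x": 0, "y": 0.002, "z": 0, "ax": 0, "ay": 0, "az": 0, "hand": 1},
  {"x": 0, "y": 0.002, "z": 0, "ax": 0, "ay": 0, "az": 0, "hand": 1},
  {"x": 0, "y": 0.002, "z": 0, "ax": 0, "ay": 0, "az": 0, "hand": 1},
  {"x": 0, "y": 0.002, "z": 0, "ax": 0, "ay": 0, "az": 0, "hand": 1},
  {"x": 0, "y": 0.002, "z": 0, "ax": 0, "ay": 0, "az": 0, "hand": 1},
])

```text
time_s: 34.9
ee_pos: [481.6, -14.9, 212.6]
tcp_rot: [-3.14, -0.001, -3.141]
ft_force: [0.4, -8.3, -0.6]
gripper_width: 0.1
finger_force: 4.0
```

Call:
apply_moves([
  {"x": 0, "y": 0.001, "z": 0, "ax": 0, "ay": 0, "az": 0, "hand": 1},
  {"x": 0, "y": 0.002, "z": 0, "ax": 0, "ay": 0, "az": 0, "hand": 1},
  {"x": 0, "y": 0.002, "z": 0, "ax": 0, "ay": 0, "az": 0, "hand": 1},
  {"x": 0, "y": 0.002, "z": 0, "ax": 0, "ay": 0, "az": 0, "hand": 1},
  {"x": 0, "y": 0.002, "z": 0, "ax": 0, "ay": 0, "az": 0, "hand": 1},
  {"x": 0, "y": 0.002, "z": 0, "ax": 0, "ay": 0, "az": 0, "hand": 1},
  {"x": 0, "y": 0.002, "z": 0, "ax": 0, "ay": 0, "az": 0, "hand": 1},
  {"x": 0, "y": 0.002, "z": 0, "ax": 0, "ay": 0, "az": 0, "hand": 1},
])

```text
time_s: 35.57
ee_pos: [481.4, -13.7, 212.6]
tcp_rot: [-3.139, -0.001, -3.141]
ft_force: [1.7, -12.3, -0.9]
gripper_width: 0.2
finger_force: 5.9
```

```bash
python3 w.py
```

```text
top [336. 164.] 48 [565.5 -74.8 240. ] ang 269.7
scene [261. 204.] 40 [564.9 -70.3 238. ] ang 269.2
scene [246. 248.] 50 [566.7  98.4 237.8] ang 89.5
[481.4 -13.7 212.6] [-3.139e+00 -1.000e-03 -3.141e+00] [ 0.38  0.05 -0.42  0.   -1.1  -1.95]
```

Call:
apply_moves([
  {"x": 0, "y": 0.001, "z": 0, "ax": 0, "ay": 0, "az": 0, "hand": 1},
  {"x": 0, "y": 0.002, "z": 0, "ax": 0, "ay": 0, "az": 0, "hand": 1},
  {"x": 0, "y": 0.003, "z": 0, "ax": 0, "ay": 0, "az": 0, "hand": 1},
  {"x": 0, "y": 0.003, "z": 0, "ax": 0, "ay": 0, "az": 0, "hand": 1},
  {"x": 0, "y": 0.003, "z": 0, "ax": 0, "ay": 0, "az": 0, "hand": 1},
  {"x": 0, "y": 0.003, "z": 0, "ax": 0, "ay": 0, "az": 0, "hand": 1},
  {"x": 0, "y": 0.003, "z": 0, "ax": 0, "ay": 0, "az": 0, "hand": 1},
  {"x": 0, "y": 0.003, "z": 0, "ax": 0, "ay": 0, "az": 0, "hand": 1},
])

```text
time_s: 36.33
ee_pos: [481.2, -11.8, 212.6]
tcp_rot: [-3.137, -0.002, -3.141]
ft_force: [2.5, -18.5, -0.9]
gripper_width: 0.4
finger_force: 8.9
```

Call:
apply_moves([
  {"x": 0, "y": -0.004, "z": 0, "ax": 0, "ay": 0, "az": 0, "hand": 1},
  {"x": 0, "y": -0.008, "z": 0, "ax": 0, "ay": 0, "az": 0, "hand": 1},
  {"x": 0, "y": -0.014, "z": 0, "ax": 0, "ay": 0, "az": 0, "hand": 1},
  {"x": 0, "y": -0.022, "z": 0, "ax": 0, "ay": 0, "az": 0, "hand": 1},
  {"x": 0, "y": -0.03, "z": 0.01, "ax": 0, "ay": 0, "az": 0, "hand": 1},
  {"x": 0, "y": -0.035, "z": 0.035, "ax": 0, "ay": 0, "az": 0, "hand": 1},
  {"x": 0, "y": -0.04, "z": 0.065, "ax": 0, "ay": 0, "az": 0, "hand": 1},
  {"x": 0, "y": -0.05, "z": 0.09, "ax": 0, "ay": 0, "az": 0, "hand": 1},
])

```text
time_s: 37.0
ee_pos: [482.0, -59.3, 305.1]
tcp_rot: [3.141, 0.001, -3.14]
ft_force: [1.5, -0.4, 0.4]
gripper_width: 0.3
finger_force: 0.0
```

Call:
apply_moves([
  {"x": -0.01, "y": -0.03, "z": 0.02, "ax": 0, "ay": 0, "az": 0, "hand": 1},
  {"x": -0.02, "y": -0.06, "z": 0.03, "ax": 0, "ay": 0, "az": 0, "hand": 1},
  {"x": -0.03, "y": -0.09, "z": 0.03, "ax": 0, "ay": 0, "az": 0, "hand": 1},
  {"x": -0.035, "y": -0.12, "z": 0.03, "ax": 0, "ay": 0, "az": 0, "hand": 1},
  {"x": -0.035, "y": -0.14, "z": 0.03, "ax": 0, "ay": 0, "az": 0, "hand": 1},
  {"x": -0.035, "y": -0.15, "z": 0.03, "ax": 0, "ay": 0, "az": 0, "hand": 1},
  {"x": -0.035, "y": -0.15, "z": 0.03, "ax": 0, "ay": 0, "az": 0, "hand": 1},
  {"x": -0.035, "y": -0.15, "z": 0.03, "ax": 0, "ay": 0, "az": 0, "hand": 1},
])

```text
time_s: 37.67
ee_pos: [446.8, -209.2, 332.8]
tcp_rot: [3.141, 0.0, 3.141]
ft_force: [-0.2, 0.7, 0.5]
gripper_width: 0.3
finger_force: 0.0
```

```bash
python3 w.py
```

```text
scene [260. 204.] 41 [567.6 -73.3 238.3] ang 271.1
scene [289. 227.] 44 [481.   12.4 238.2] ang 178.8
scene [247. 249.] 51 [563.2  97.3 238.2] ang 91.8
[ 446.9 -208.4  332.7] [ 3.141  0.    -3.14 ] [-0.04 -0.   -0.2  -0.   -1.38 -1.53]
```

Call:
apply_moves([
  {"x": -0.01, "y": -0.035, "z": 0, "ax": 0, "ay": 0, "az": 0, "hand": 1},
  {"x": -0.02, "y": -0.07, "z": 0, "ax": 0, "ay": 0, "az": 0, "hand": 1},
  {"x": -0.03, "y": -0.105, "z": 0, "ax": 0, "ay": 0, "az": 0, "hand": 1},
  {"x": -0.04, "y": -0.14, "z": 0, "ax": 0, "ay": 0, "az": 0, "hand": 1},
  {"x": -0.05, "y": -0.175, "z": 0, "ax": 0, "ay": 0, "az": 0, "hand": 1},
  {"x": -0.06, "y": -0.21, "z": 0, "ax": 0, "ay": 0, "az": 0, "hand": 1},
  {"x": -0.07, "y": -0.24, "z": 0, "ax": 0, "ay": 0, "az": 0, "hand": 1},
  {"x": -0.07, "y": -0.25, "z": 0, "ax": 0, "ay": 0, "az": 0, "hand": 1},
])

```text
time_s: 38.43
ee_pos: [375.9, -461.1, 332.1]
tcp_rot: [3.141, -0.001, 3.142]
ft_force: [0.7, 0.2, 0.3]
gripper_width: 0.4
finger_force: 0.0
```

```bash
cat > a.py <<'E'
from h import *
# mean wheel angle mod 90 from centroids of red peg tops, rays at z=241
H=np.array([566,10.6])
def ang(c):
    P=pts(c);h=cv2.cvtColor(c['frame'],cv2.COLOR_BGR2HSV)
    m=((cv2.inRange(h,(0,150,70),(6,255,255))|cv2.inRange(h,(174,150,70),(180,255,255)))>0)&(c['depth']>0)&(abs(P[...,2]-240)<6)&(P[...,0]>470)&(P[...,0]<586)&(abs(P[...,1]-10)<110)
    k,l,s,ce=cv2.connectedComponentsWithStats(m.astype(np.uint8));o=[]
    for i in range(1,k):
        if s[i,4]>12: p=P[l==i].mean(0)[:2];o.append((p.round(1).tolist(),round(float(np.degrees(np.arctan2(*(p-H)[::-1]))%360),1)))
    return o
if __name__=='__main__':
    print('before',ang(dict(np.load('top0.npz'))),ang(dict(np.load('scene0.npz'))))
    for j in range(3): print(ang(cam('top')))
    print(ang(cam('scene')))
E
python3 a.py
```

```text
before [([511.4, -54.9], 230.2), ([500.8, 64.4], 140.5)] [([511.5, -50.5], 228.3), ([500.6, 69.3], 138.1)]
[([563.9, 94.3], 91.5), ([567.3, -74.9], 270.9), ([481.0, 8.3], 181.6)]
[([563.5, 94.4], 91.7), ([567.4, -74.9], 270.9), ([480.8, 8.4], 181.5)]
[([563.8, 94.3], 91.5), ([567.0, -74.7], 270.7), ([480.9, 8.1], 181.7)]
[([567.3, -70.3], 271.0), ([481.4, 13.5], 178.0), ([563.7, 99.5], 91.5)]
```

The wheel sprang back about 2° to 181.4° after each release, and it stopped at the same place both times. I'll do one last push to about 20 N with a very slow release, so it settles at the tightest position it will hold.

Call:
apply_moves([
  {"x": 0.01, "y": 0.03, "z": 0, "ax": 0, "ay": 0, "az": 0, "hand": 1},
  {"x": 0.02, "y": 0.065, "z": 0, "ax": 0, "ay": 0, "az": 0, "hand": 1},
  {"x": 0.03, "y": 0.1, "z": 0, "ax": 0, "ay": 0, "az": 0, "hand": 1},
  {"x": 0.04, "y": 0.135, "z": 0, "ax": 0, "ay": 0, "az": 0, "hand": 1},
  {"x": 0.05, "y": 0.17, "z": 0, "ax": 0, "ay": 0, "az": 0, "hand": 1},
  {"x": 0.06, "y": 0.205, "z": 0, "ax": 0, "ay": 0, "az": 0, "hand": 1},
  {"x": 0.07, "y": 0.24, "z": 0, "ax": 0, "ay": 0, "az": 0, "hand": 1},
  {"x": 0.08, "y": 0.27, "z": 0, "ax": 0, "ay": 0, "az": 0, "hand": 1},
])

```text
time_s: 39.3
ee_pos: [456.8, -185.2, 333.4]
tcp_rot: [3.141, 0.002, -3.138]
ft_force: [0.4, 0.2, -0.3]
gripper_width: 0.3
finger_force: 0.0
```

Call:
apply_moves([
  {"x": 0.01, "y": 0.04, "z": 0, "ax": 0, "ay": 0, "az": 0, "hand": 1},
  {"x": 0.02, "y": 0.08, "z": -0.01, "ax": 0, "ay": 0, "az": 0, "hand": 1},
  {"x": 0.025, "y": 0.115, "z": -0.03, "ax": 0, "ay": 0, "az": 0, "hand": 1},
  {"x": 0.025, "y": 0.14, "z": -0.055, "ax": 0, "ay": 0, "az": 0, "hand": 1},
  {"x": 0.025, "y": 0.15, "z": -0.085, "ax": 0, "ay": 0, "az": 0, "hand": 1},
  {"x": 0.025, "y": 0.15, "z": -0.11, "ax": 0, "ay": 0, "az": 0, "hand": 1},
  {"x": 0.025, "y": 0.155, "z": -0.12, "ax": 0, "ay": 0, "az": 0, "hand": 1},
  {"x": 0.025, "y": 0.16, "z": -0.12, "ax": 0, "ay": 0, "az": 0, "hand": 1},
])

```text
time_s: 39.97
ee_pos: [480.1, -27.8, 210.9]
tcp_rot: [-3.141, -0.003, -3.139]
ft_force: [-0.1, -0.3, 1.5]
gripper_width: 0.4
finger_force: 0.0
```

Call:
apply_moves([
  {"x": 0, "y": 0.004, "z": 0, "ax": 0, "ay": 0, "az": 0, "hand": 1},
  {"x": 0, "y": 0.008, "z": 0, "ax": 0, "ay": 0, "az": 0, "hand": 1},
  {"x": 0, "y": 0.011, "z": 0, "ax": 0, "ay": 0, "az": 0, "hand": 1},
  {"x": 0, "y": 0.013, "z": 0, "ax": 0, "ay": 0, "az": 0, "hand": 1},
  {"x": 0, "y": 0.015, "z": 0, "ax": 0, "ay": 0, "az": 0, "hand": 1},
  {"x": 0, "y": 0.017, "z": 0, "ax": 0, "ay": 0, "az": 0, "hand": 1},
  {"x": 0, "y": 0.018, "z": 0, "ax": 0, "ay": 0, "az": 0, "hand": 1},
  {"x": 0, "y": 0.018, "z": 0, "ax": 0, "ay": 0, "az": 0, "hand": 1},
])

```text
time_s: 40.63
ee_pos: [482.3, -13.3, 214.0]
tcp_rot: [-3.138, 0.001, -3.141]
ft_force: [1.3, -12.0, 2.9]
gripper_width: 0.4
finger_force: 6.3
```

Call:
apply_moves([
  {"x": 0, "y": 0.001, "z": 0, "ax": 0, "ay": 0, "az": 0, "hand": 1},
  {"x": 0, "y": 0.002, "z": 0, "ax": 0, "ay": 0, "az": 0, "hand": 1},
  {"x": 0, "y": 0.003, "z": 0, "ax": 0, "ay": 0, "az": 0, "hand": 1},
  {"x": 0, "y": 0.004, "z": 0, "ax": 0, "ay": 0, "az": 0, "hand": 1},
  {"x": 0, "y": 0.004, "z": 0, "ax": 0, "ay": 0, "az": 0, "hand": 1},
  {"x": 0, "y": 0.004, "z": 0, "ax": 0, "ay": 0, "az": 0, "hand": 1},
  {"x": 0, "y": 0.004, "z": 0, "ax": 0, "ay": 0, "az": 0, "hand": 1},
  {"x": 0, "y": 0.004, "z": 0, "ax": 0, "ay": 0, "az": 0, "hand": 1},
])

```text
time_s: 41.3
ee_pos: [482.1, -11.0, 214.1]
tcp_rot: [-3.135, 0.001, 3.141]
ft_force: [3.4, -20.5, 3.6]
gripper_width: 0.4
finger_force: 10.3
```

```bash
python3 -c "
from a import *
print(ang(cam('top')),ang(cam('scene')))"
```

```text
[([562.9, -74.4], 267.9)] [([562.7, -69.6], 267.7), ([567.9, 100.0], 88.8)]
```

Call:
apply_moves([
  {"x": 0, "y": -0.001, "z": 0, "ax": 0, "ay": 0, "az": 0, "hand": 1},
  {"x": 0, "y": -0.002, "z": 0, "ax": 0, "ay": 0, "az": 0, "hand": 1},
  {"x": 0, "y": -0.003, "z": 0, "ax": 0, "ay": 0, "az": 0, "hand": 1},
  {"x": 0, "y": -0.004, "z": 0, "ax": 0, "ay": 0, "az": 0, "hand": 1},
  {"x": 0, "y": -0.005, "z": 0, "ax": 0, "ay": 0, "az": 0, "hand": 1},
  {"x": 0, "y": -0.006, "z": 0, "ax": 0, "ay": 0, "az": 0, "hand": 1},
  {"x": 0, "y": -0.007, "z": 0, "ax": 0, "ay": 0, "az": 0, "hand": 1},
  {"x": 0, "y": -0.007, "z": 0, "ax": 0, "ay": 0, "az": 0, "hand": 1},
])

```text
time_s: 42.07
ee_pos: [482.5, -14.9, 213.8]
tcp_rot: [-3.141, 0.002, -3.141]
ft_force: [1.3, -5.9, 5.2]
gripper_width: 0.7
finger_force: 3.5
```

Call:
apply_moves([
  {"x": 0, "y": -0.001, "z": 0, "ax": 0, "ay": 0, "az": 0, "hand": 1},
  {"x": 0, "y": -0.002, "z": 0, "ax": 0, "ay": 0, "az": 0, "hand": 1},
  {"x": 0, "y": -0.003, "z": 0, "ax": 0, "ay": 0, "az": 0, "hand": 1},
  {"x": 0, "y": -0.004, "z": 0, "ax": 0, "ay": 0, "az": 0, "hand": 1},
  {"x": 0, "y": -0.005, "z": 0, "ax": 0, "ay": 0, "az": 0, "hand": 1},
  {"x": 0, "y": -0.006, "z": 0, "ax": 0, "ay": 0, "az": 0, "hand": 1},
  {"x": 0, "y": -0.007, "z": 0, "ax": 0, "ay": 0, "az": 0, "hand": 1},
  {"x": 0, "y": -0.008, "z": 0, "ax": 0, "ay": 0, "az": 0, "hand": 1},
])

```text
time_s: 42.73
ee_pos: [481.8, -21.9, 212.4]
tcp_rot: [3.142, -0.0, -3.141]
ft_force: [-0.5, -1.0, 0.2]
gripper_width: 0.7
finger_force: 0.0
```

```bash
python3 -c "
from a import *
print(ang(cam('top')),ang(cam('scene')))"
```

```text
[] [([567.1, -70.2], 270.8), ([563.8, 99.5], 91.4)]
```

It settles at the same angle again, so it is held at its friction-locked position with the plate preloaded. I retreat and hand in.

Call:
apply_moves([
  {"x": 0, "y": -0.01, "z": 0.01, "ax": 0, "ay": 0, "az": 0, "hand": 1},
  {"x": 0, "y": -0.02, "z": 0.035, "ax": 0, "ay": 0, "az": 0, "hand": 1},
  {"x": 0, "y": -0.03, "z": 0.065, "ax": 0, "ay": 0, "az": 0, "hand": 1},
  {"x": -0.005, "y": -0.045, "z": 0.095, "ax": 0, "ay": 0, "az": 0, "hand": 1},
  {"x": -0.01, "y": -0.07, "z": 0.115, "ax": 0, "ay": 0, "az": 0, "hand": 1},
  {"x": -0.02, "y": -0.1, "z": 0.12, "ax": 0, "ay": 0, "az": 0, "hand": 1},
  {"x": -0.03, "y": -0.12, "z": 0.12, "ax": 0, "ay": 0, "az": 0, "hand": 1},
  {"x": -0.03, "y": -0.13, "z": 0.12, "ax": 0, "ay": 0, "az": 0, "hand": 1},
])

```text
time_s: 43.5
ee_pos: [450.5, -154.1, 334.2]
tcp_rot: [-3.142, 0.002, 3.141]
ft_force: [0.6, -0.2, -0.2]
gripper_width: 0.1
finger_force: 0.0
```

```bash
python3 a.py | tail -1; python3 -c "
from plant import manip
print(manip.hand_in())"
```

```text
[([567.5, -70.4], 271.0), ([481.2, 13.4], 178.1), ([563.7, 99.8], 91.5)]
the job is handed in; nothing more can be done
None
```

I handed the job in at about 43.5 s with no verdict returned: the lamp stands upright on the red mat, and I wound the wheel about 1.14 turns clockwise until it went tight, pushed a peg to about 20 N, then let go; the wheel eased back 2–3° after each hard push but stopped at the same angle every time, which I read as clamped, though I couldn't measure the plate's force directly.

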